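# Make up an embossing die pack and slide it home in the press

## Task

Make up the die pack for the embossing press: slide back the jaw of the die holder, lay every packing plate that is on the bench flat in the holder, on them the brass die with its motif up, and last the retaining frame round the motif. Then close the jaw tight on the stack, so that all its parts sit squared up against the far wall, and only after that push the loaded holder along the bench into the press until it is home, square against the back stop. Leave the other things on the bench where they are.

Things in the scene. Friction and masses are not known exactly. Their poses are not given: they have to be found in the camera images.
- packing_plate_1_c (a point): Centre of a packing plate: a plain aluminium plate, flat, 84 mm long (its x) and 52 mm wide (its y) and 6 mm thick, lying on the bench with the long side roughly along world x. One to three such plates are present.
- packing_plate_2_c (a point): Centre of a packing plate: a plain aluminium plate, flat, 84 mm long (its x) and 52 mm wide (its y) and 6 mm thick, lying on the bench with the long side roughly along world x. One to three such plates are present.
- packing_plate_3_c (a point): Centre of a packing plate: a plain aluminium plate, flat, 84 mm long (its x) and 52 mm wide (its y) and 6 mm thick, lying on the bench with the long side roughly along world x. One to three such plates are present.
- embossing_die_c (a point): Centre of the brass embossing die, flat, 84 mm long (its x) and 52 mm wide (its y): a flange 8 mm thick with a raised motif block (48 x 28 mm, 6 mm high) in the middle of its top, 14 mm high over all. This point is 7 mm above its underside. Lies motif up; z points up out of the motif.
- retaining_frame_c (a point): Centre of the dark steel retaining frame, flat, 84 mm long (its x) and 52 mm wide (its y) and 8 mm thick, with a window of 60 x 38 mm that goes round the die's motif block. The point lies in the window, half-way up; bars are 12 mm (ends) and 7 mm (long sides) wide.
- die_holder: Steel die holder, loose on the bench, 0.95 kg, 144 mm long (its x) and 84 mm wide (its y). Origin on the underside; x points to the far wall, on the side of the press, whose outer face is at x = +66 mm. Base plate 8 mm thick. The pocket runs from the jaw's face to the far wall's inner face at x = +54 mm; the walls stand 44 mm high.
- holder_pocket (a point): Point on the holder's pocket floor (8 mm above the bench, holder x = +12 mm) where the centre of the stack stands when clamped; axes as the holder. At the pocket's corners are rails 44 mm high, inner faces at y = +-28 mm (2 mm spare each side of a plate), with lips flared outward up to 50 mm. Between the rails both long sides are open for fingers, over 46 mm, 23 mm each way from this point.
- holder_end (a point): Middle of the holder's flat end face, away from the press (holder x = -78 mm), 12 mm above the bench: the end bar to push on, 80 mm wide and 24 mm high; axes as the holder.
- holder_jaw (a joint): Slide jaw, in m: 0 = its face just touches an 84 mm stack that stands against the far wall; grows as it is drawn back towards the holder's -x, to 0.016 fully open; without a stack it can go to -0.003. It starts nearly closed, has about 1 N of friction and stays where it is left. The jaw is 52 mm wide, 14 mm thick, its top 40 mm above the bench.
- jaw_post (a point): Middle of the round upright post on top of the jaw, by which it is moved: 16 mm in diameter, from 40 to 70 mm above the bench; the point is at 56 mm, on its axis, 7 mm behind the jaw's face.
- press: Fixed bench embossing press. Origin on the bench, where the holder's origin lies when home; x points into the press, to the back stop (face at x = +66.5 mm). Guide cheeks 24 mm high stand 92 mm apart from x = -5 mm on, with flared entries (113 mm wide) from x = -35 mm. Platen underside 79 mm, crosshead underside 108 mm above the bench, over x = -25 to +49 mm; the tee handle reaches 253 mm.
- strap_splitter: The big strap splitting machine that stands between the holder's side of the bench (left) and the parts' side (right), as a landmark. It is up to 0.25 m high over x = 0.14 to 0.60, y = -0.25 to 0.02; its flywheel stands across at x = 0.63 to 0.66, y = -0.29 to 0.01, 0.34 m high. The tray on the right has a rim 29 mm high along y = -0.54.
- press_home (a point): The press's origin again, same axes: the place of the holder's origin when home.
- thread_spool_3: Small thread spool, 45 mm high; a bystander, to be left alone. Origin at the centre of its underside.
- beeswax: Block of beeswax, 46 x 32 x 18 mm; a bystander, to be left alone. Origin at the centre of its underside.
- tape_measure: Tape measure lying flat, 74 x 58 x 29 mm; a bystander, to be left alone. Origin at the centre of its underside.
- girth_ring: Steel girth ring, 45 mm across, 8 mm high; a bystander, to be left alone. Origin at the centre of its underside.

How it is judged:
By the outcome, as a careful person would: the job done as asked, in the order asked, and still so for the second after the job is handed in, with the robot touching nothing.
Of packing_plate_1, packing_plate_2, packing_plate_3 only 1 to 3 are there at a start; the rules pass over those that are not, and their reading is None.
At some moment in a run one of packing_plate_1, packing_plate_2, embossing_die, retaining_frame may be knocked a few centimetres aside while the robot is not near it.
Once in a run the grip may slacken for a moment while it holds something.
It also fails if it takes over 210 s, if anything falls off the work surface, if the arm or the gripper's body presses on something with over 40 N, if the wrist force passes 120 N, or if a joint passes its speed limit or range.

## Robot

A 6-joint arm with a two-finger parallel gripper is mounted at the origin on the work surface; the furniture and walls round the work are solid. World frame = base frame: x ahead of the robot, y to its left, z up, the work surface at z = 0. Lengths are in m, angles in rad, forces in N, time in s.
With the tool pointing down it reaches from about 0.275 to 0.75 m from the base axis. Payload 10.2 kg.
Tool frame: the origin (TCP) lies midway between the tips of the shut fingers; the grasp point (between the pads) lies 19 mm behind it; z points along the fingers, y is the line along which they close (so a half turn about z gives the same grasp; the last joint's range is limited). The gripper opens to 85 mm and grips with 20 to 120 N. Pads are 22 mm wide; open, the fingers measure 114 mm over their backs; the gripper's body (76 mm by 85 mm) begins 54 mm behind the grasp point. The pads swing forward as they close: fully open they stand 13 mm farther back than shut.
Start: joints at [0.934, 0.313, 1.498, -0, 1.331, -0.223], TCP at [0.211, 0.481, 0.231] pointing down, gripper open.
Joint ranges: [-2.94, 2.94], [-0.97, 2.17], [0.19, 2.56], [-1.23, 4.37], [0.02, 3.11], [-2.88, 2.88]. Speed limits (rad/s): [2.39, 2.39, 3.01, 3.14, 3.14, 3.14].

## Interface

Orientations are given as [roll, pitch, yaw] about the fixed x, y, z axes, in that order (R = Rz(yaw) Ry(pitch) Rx(roll)).
In Python, from cell import sensors, imaging, job gives the robot as it stands. The module is installed in compiled form; this text tells all that it offers.
- The arm moves only by the shell command python3 -m jog 'ROWS' [FORCE]. ROWS is JSON, a list of rows, each a list of 5 numbers: the gripper command: -1 is fully open, 1 is shut, values between are in proportion, then the shift along the tool's x, y, z in m, then the turn about the tool's z in rad. A call has 1 to 12 rows; each row shifts and turns the commanded pose from where the row before left it, along the tool's axes as they then stand; what a row does not reach is not made up. A row lasts 1/10 s, in which the tool goes at most 50 mm and 8.59 degrees, less where a joint would pass 70% of its speed; a pose out of reach is approached as far as the arm can. A call is refused whole if a number of a shift passes 0.05 or a number of a turn 0.15, either way. A call with a gripper value outside its range is refused whole. The fingers move at their own pace and stop on an object; FORCE is the grip in N (left out, the last holds). Time passes only in rows, so rows that do not move let the fingers close. It gives the time, the measured TCP pose, the force, the opening and the grip force at its end, in the units of the state.
- sensors.read_state(): the state, without advancing time (a new reading comes with each control period).
- imaging.snapshot(name): name is "side" or "top" or "wrist"; returns a dict with "frame" (384x512x3 uint8, blue, green, red), "K" (3x3 intrinsics, pixels), "eye" and "rotation" of the camera in the world. Camera axes: x right, y down, z forward; pixel columns grow to the right and rows downward; lengths in m; the calibration is good to about 2 mm. A picture is of the moment at which its call begins. There is no depth.
- job.finish_job(): hands the job in; it is judged then, once.
The state is a dict: "t": time; "joints": joint angles; "joint_velocities": joint speeds; "tau": joint torques, N m; "eef_pos": TCP position; "ee_rot": TCP orientation; "wrist_force": force on the tool from outside, world axes, zero at the start; "ft_torque": the same for the moment, N m; "grip_width": finger opening in m; "finger_force": force on a finger pad.
Only numpy, scipy, OpenCV 4.12 (cv2) and the standard library are available. Lean on these libraries where they do the work, as an engineer would, in place of code of your own. Each camera call takes 0.05 s, during which the arm holds its last target. There are 200 camera calls.

## Working session

There is one attempt and no reset: what is moved stays moved. The work goes in short steps, Python scripts to look and compute and a shell command to move; the robot and the scene stay as the last step left them, time stands still between calls to the robot, and variables do not carry over. Pictures are saved under pics/ and viewed, at most 14 in all, crops included, and the job is handed in when it is done.

```bash
mkdir -p pics
cat > h.py <<'E'
import numpy as np, cv2
from cell import sensors, imaging, job
def snap(n,f=None):
    s=imaging.snapshot(n)
    if f: cv2.imwrite('pics/'+f,s['frame'])
    np.savez('last_'+n+'.npz',K=s['K'],eye=s['eye'],R=s['rotation'],frame=s['frame'])
    return s
def load(n): return np.load('last_'+n+'.npz')
def pix2w(n,uv,z):
    s=load(n); d=s['R']@np.linalg.solve(s['K'],np.array([uv[0],uv[1],1.]))
    e=s['eye']; return e+d*(z-e[2])/d[2]
def w2pix(n,p):
    s=load(n); c=s['R'].T@(np.array(p)-s['eye']); q=s['K']@c; return q[:2]/q[2]
E
python3 - <<'E'
from h import *
t=snap('top','top0.png'); s=snap('side','side0.png')
im=np.hstack([t['frame'],s['frame']])
cv2.imwrite('pics/t0.png',cv2.resize(t['frame'],(800,600),interpolation=cv2.INTER_CUBIC))
for n in 'top','side':
    l=load(n);print(n,l['eye'],l['R'].round(2).tolist(),l['K'].round(0).tolist())
print(sensors.read_state())
E
```

```text
top [ 0.23240873 -0.15712763  1.43286922] [-2.95, -0.0, -1.56] [[467.0, 0.0, 260.0], [0.0, 467.0, 193.0], [0.0, 0.0, 1.0]]
side [ 0.63165847 -0.52872815  0.85691399] [-2.67, -0.0, 0.41] [[350.0, 0.0, 253.0], [0.0, 350.0, 192.0], [0.0, 0.0, 1.0]]
{'t': 0.1, 'joints': array([ 9.33598936e-01,  3.13366207e-01,  1.49832597e+00, -4.14922952e-05,
        1.33101405e+00, -2.23412090e-01]), 'joint_velocities': array([-0.00018437, -0.00246817, -0.00143269,  0.00161011,  0.00135353,
       -0.00155698]), 'tau': array([ 1.92666230e-03, -4.12899148e+01, -2.60138905e+01, -2.19626463e-04,
        3.09693271e-03,  1.71739401e-05]), 'eef_pos': array([0.21098146, 0.48049724, 0.23081978]), 'ee_rot': array([-3.14049782e+00, -2.07429620e-04,  2.72781712e+00]), 'wrist_force': array([ 0.28303956, -1.02843541, -0.08010048]), 'ft_torque': array([-0.01692968,  0.03028284,  0.00863725]), 'finger_force': 0.0, 'grip_width': 0.08559228119322035}
```

View pics/t0.png

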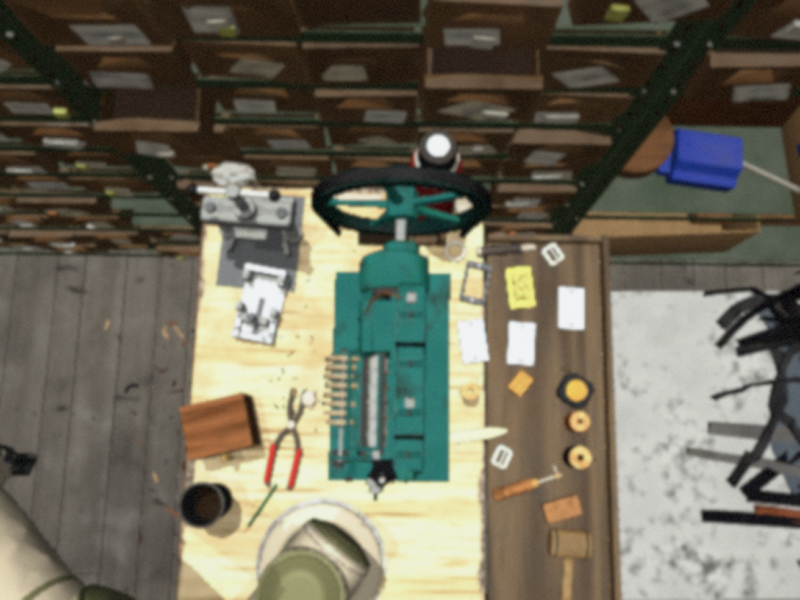

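View pics/side0.png

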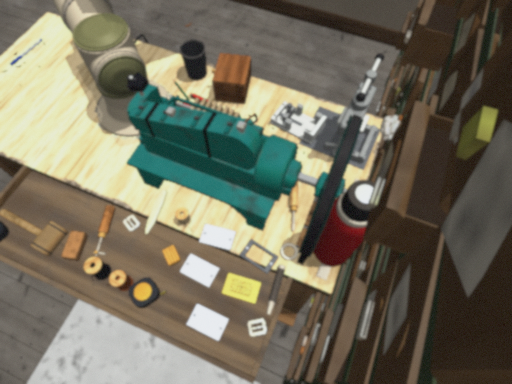

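```bash
sed -i "s/R=s\['rotation'\]/R=Rotation.from_euler('xyz',s['rotation']).as_matrix() if np.size(s['rotation'])==3 else s['rotation']/; 1a from scipy.spatial.transform import Rotation" h.py
python3 - <<'E'
from h import *
t=snap('top')['frame']
a=cv2.resize(t[145:250,285:385],(400,420),interpolation=cv2.INTER_CUBIC)   # x4, origin 285,145
b=cv2.resize(t[120:225,125:225],(400,420),interpolation=cv2.INTER_CUBIC)  # x4, origin 125,120
cv2.imwrite('pics/c1.png',np.hstack([a,b]))
for n,uv in [('p1',(302,218)),('p2',(333,219)),('p3',(365.5,196.5)),('die',(332.5,184)),('frame',(304,181)),('holder',(166,193))]:
    print(n,pix2w('top',uv,0.006).round(3))
E
```

```text
p1 [ 0.427 -0.284  0.006]
p2 [ 0.425 -0.379  0.006]
p3 [ 0.497 -0.481  0.006]
die [ 0.535 -0.379  0.006]
frame [ 0.543 -0.29   0.006]
holder [0.499 0.139 0.006]
```

View pics/c1.png

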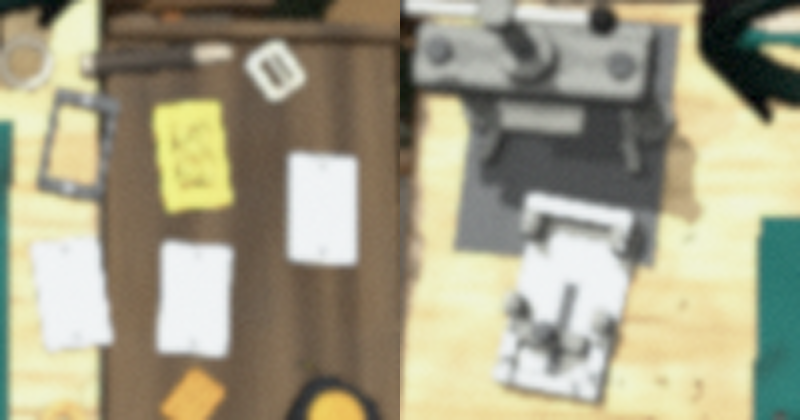

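```bash
python3 -m jog '[[-1,0,0,-0.02,-0.138],[-1,0,0,-0.02,-0.138],[-1,0,0,-0.02,-0.138],[-1,-0.022,-0.036,0,0],[-1,-0.022,-0.036,0,0],[-1,-0.022,-0.036,0,0],[-1,-0.022,-0.036,0,0],[-1,-0.022,-0.036,0,0],[-1,-0.022,-0.036,0,0],[-1,-0.022,-0.036,0,0],[-1,-0.022,-0.036,0,0],[-1,-0.022,-0.036,0,0]]' 40
python3 - <<'E'
from h import *
s=snap('wrist'); f=s['frame']
print(sensors.read_state()['eef_pos'],sensors.read_state()['ee_rot'],s['eye'],s['rotation'],s['K'])
cv2.imwrite('pics/w1.png',cv2.resize(f,(800,600),interpolation=cv2.INTER_CUBIC))
E
```

```text
t: 1.35
eef_pos: [0.4097, 0.1551, 0.2913]
ee_rot: [3.142, -0.0, -3.141]
wrist_force: [1.3, 0.2, -0.8]
grip_width: 0.0853
finger_force: 0.0
[0.41231475 0.15096746 0.29088396] [-3.13934102e+00  4.06767506e-04  3.13787963e+00] [0.32653851 0.15551862 0.43352207] [2.81150935e+00 3.69367358e-04 1.57069055e+00] [[283.66795519   0.         255.20110365]
 [  0.         283.66795519 188.98513276]
 [  0.           0.           1.        ]]
```

View pics/w1.png

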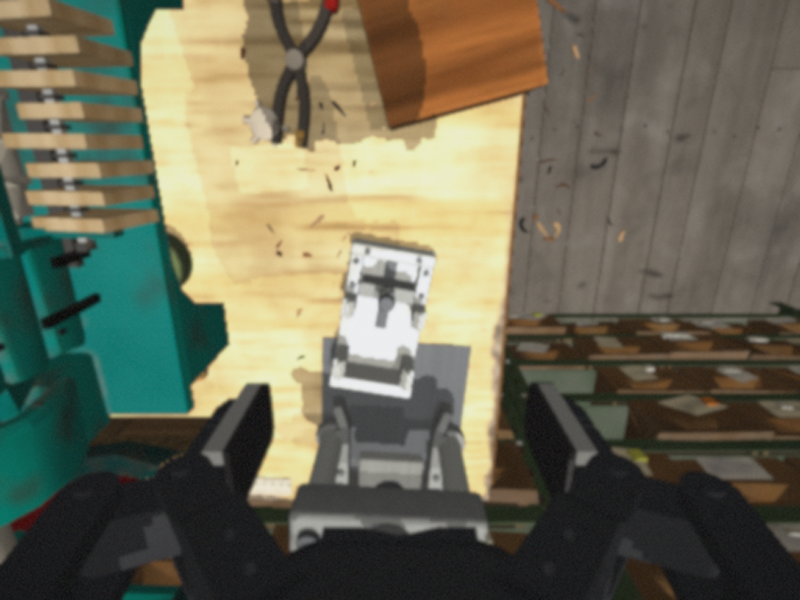

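Run:
```python
from h import *
f=load('wrist')['frame']
cv2.imwrite('pics/w1c.png',cv2.resize(f[145:320,190:310],(412,600),interpolation=cv2.INTER_CUBIC))
```

```text
(no output)
```

View pics/w1c.png

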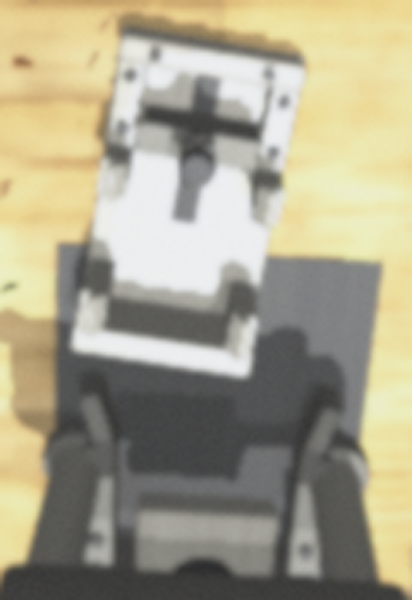

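Run:
```python
from h import *
c=lambda u,v:(190+u/3.43-.35,145+v/3.43-.35)
def P(u,v,z): p=pix2w('wrist',c(u,v),z); return p[:2]
A=P(72,350,.044);B=P(248,377,.044);C=P(118,32,.024);D=P(303,62,.024)
f=(A+B)/2;r=(C+D)/2
print('far wall w',np.linalg.norm(A-B),'end w',np.linalg.norm(C-D),'len',np.linalg.norm(f-r))
d=f-r;print('yaw axis',np.arctan2(d[1],d[0]),'yaw far',np.arctan2(-(B-A)[0],(B-A)[1]),'rear',np.arctan2(-(D-C)[0],(D-C)[1]))
u=d/np.linalg.norm(d);print('origin',r+78*u/1000,f-66*u/1000)
print('post top',P(197,163,.07), 'base plate',P(58,243,0.0),P(380,262,0.0))
print('flares',P(90,380,.024),P(330,380,.024),'nuts',P(97,537,.024),P(306,550,.024))
print('platen',P(138,510,.079),P(275,513,.079))
```

```text
far wall w 0.08140105552470489 end w 0.08038930505035759 len 0.1449112952892695
yaw axis -0.16287929101675236 yaw far -0.1739772928594003 rear -0.16396948651337595
origin [0.49619744 0.13675707] [0.49709667 0.13660929]
post top [0.4556688  0.14433292] base plate [0.52184436 0.07415335] [0.53200001 0.23135279]
flares [0.58340698 0.09010894] [0.58339236 0.20620764] nuts [0.67628145 0.08953026] [0.68448367 0.19732116]
platen [0.61475514 0.11708466] [0.61634441 0.17748893]
```

```bash
python3 -m jog '[[-1,0,0,0,0.0835],[-1,0,0,0,0.0835],[-1,-0.022,0,0.03,0],[-1,-0.0225,0,0.03,0],[-1,0,0,0.04,0],[-1,0,0,0.04,0],[-1,0,0,0.04,0],[-1,0,0,0.04,0],[-1,0,0,0.024,0],[-1,0,0,0,0]]' 40
python3 -m jog '[[1,0,0,0,0],[1,0,0,0,0],[1,0,0,0,0],[1,0,0,0,0],[1,0,0,0,0],[1,0,0,0,0],[1,0,0,0,0],[1,0,0,0,0]]' 40
```

```text
t: 2.4
eef_pos: [0.4511, 0.1492, 0.0446]
ee_rot: [-3.14, -0.006, 2.975]
wrist_force: [0.4, 0.1, 0.4]
grip_width: 0.0857
finger_force: 0.0
t: 3.2
eef_pos: [0.4535, 0.1488, 0.0482]
ee_rot: [-3.141, 0.001, 2.975]
wrist_force: [-1.8, -5.9, 8.1]
grip_width: 0.0147
finger_force: 39.0
```

```bash
python3 -m jog '[[1,0.004,0,0,0],[1,0.004,0,0,0],[1,0.004,0,0,0],[1,0.004,0,0,0],[1,0,0,0,0],[1,0,0,0,0]]' 40
```

```text
t: 3.8
eef_pos: [0.438, 0.152, 0.0482]
ee_rot: [3.141, 0.002, 2.975]
wrist_force: [0.7, -0.5, 9.0]
grip_width: 0.0142
finger_force: 39.8
```

```bash
python3 -m jog '[[0.4,0,0,0,0],[0.4,0,0,0,0],[0.4,0,0,0,0],[0.4,0,0,-0.04,0],[0.4,0,0,-0.05,0],[0.4,0.02,0,-0.05,0],[0.4,0.02,0,-0.05,0],[0.4,0,0,-0.05,0],[0.4,0,0,-0.03,0],[0.4,0,0,0,0]]' 40
python3 - <<'E'
from h import *
s=snap('wrist'); f=s['frame']
print(sensors.read_state()['eef_pos'])
cv2.imwrite('pics/w2.png',cv2.resize(f[130:345,180:330],(420,600),interpolation=cv2.INTER_CUBIC))
E
python3 -m jog '[[-1,0,0,0,-0.0835],[-1,0,-0.045,0,-0.0835],[-1,0,-0.05,0,0],[-1,0,-0.05,0,0],[-1,0,-0.05,0,0],[-1,0,-0.05,0,0],[-1,0,-0.05,0,0],[-1,0,-0.05,0,0],[-1,0,-0.05,0,0],[-1,0,-0.05,0,0],[-1,0,-0.05,0,0],[-1,0,-0.03,0,0]]' 40
python3 -m jog '[[-1,0,0,0,0],[-1,0,0,0,0]]'
python3 - <<'E'
from h import *
s=snap('wrist'); f=s['frame']
print(sensors.read_state()['eef_pos'])
cv2.imwrite('pics/w3.png',cv2.resize(f[110:384,100:430],(722,600),interpolation=cv2.INTER_CUBIC))
E
```

```text
t: 4.8
eef_pos: [0.4016, 0.1584, 0.3139]
ee_rot: [3.14, 0.007, 2.975]
wrist_force: [-0.2, -0.1, -0.4]
grip_width: 0.0258
finger_force: 0.0
[0.4009387  0.15827219 0.31124621]
t: 6.05
eef_pos: [0.396, -0.3695, 0.3075]
ee_rot: [3.138, -0.002, 3.139]
wrist_force: [0.2, 0.9, 0.3]
grip_width: 0.0854
finger_force: 0.0
t: 6.25
eef_pos: [0.3967, -0.3665, 0.3083]
ee_rot: [3.139, -0.002, 3.141]
wrist_force: [0.0, 0.2, -1.3]
grip_width: 0.0855
finger_force: 0.0
[ 0.39695488 -0.36587266  0.30899762]
```

View pics/w2.png

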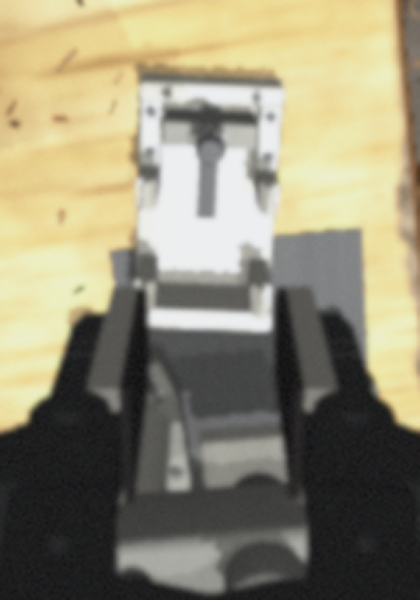

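View pics/w3.png

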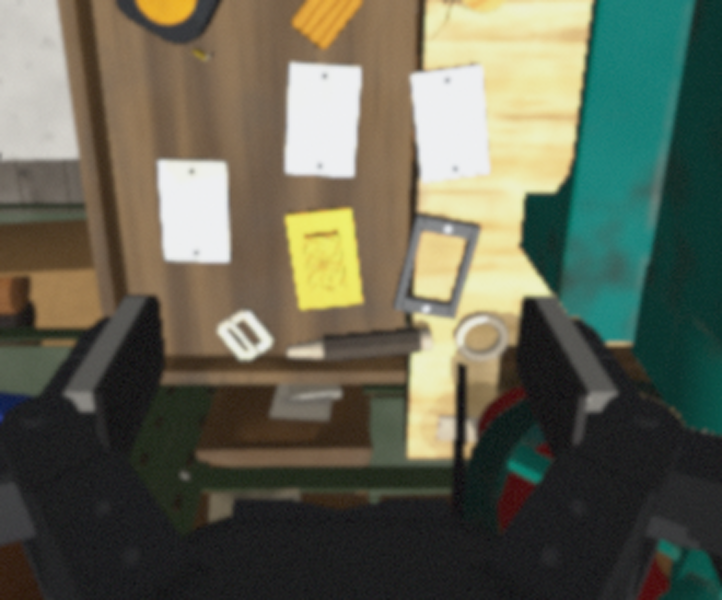

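```bash
cat >> h.py <<'E'
def plate(n,q,z):
    w=np.array([pix2w(n,c,z)[:2] for c in q]); c=w.mean(0)
    d=(w[2]+w[3]-w[0]-w[1])/2; s=(w[1]+w[2]-w[0]-w[3])/2
    return c.round(4),'yaw',round(np.arctan2(d[1],d[0]),3),'yaw2',round(np.arctan2(-s[0],s[1]),3),'LxW',round(np.linalg.norm(d),4),round(np.linalg.norm(s),4)
E
python3 - <<'E'
from h import *
q={'p1':[(412,72),(482,66),(490,174),(420,181)],'p2':[(289,62),(361,66),(356,178),(285,174)],'p3':[(157,160),(227,160),(231,263),(165,263)],'die':[(285,214),(354,208),(364,304),(298,310)],'frame':[(421,213),(480,225),(454,318),(395,306)]}
for k,v in q.items():
    z=.006 if k[0]=='p' else .008
    print(k,*plate('wrist',[(100+(u+.5)/2.188-.5,110+(w+.5)/2.188-.5) for u,w in v],z))
E
```

```text
p1 [ 0.4276 -0.2835] yaw 0.128 yaw2 0.095 LxW 0.083 0.0516
p2 [ 0.425  -0.3782] yaw -0.049 yaw2 -0.059 LxW 0.0847 0.0527
p3 [ 0.4974 -0.4776] yaw -0.022 yaw2 -0.002 LxW 0.086 0.0525
die [ 0.5373 -0.3772] yaw 0.099 yaw2 0.096 LxW 0.0846 0.0537
frame [ 0.5431 -0.2883] yaw -0.199 yaw2 -0.222 LxW 0.0838 0.0486
```

```bash
python3 -m jog '[[-1,0,0,0,0.05],[-1,-0.0143,-0.0053,0.04,0],[-1,-0.0143,-0.0053,0.04,0],[-1,0,0,0.045,0],[-1,0,0,0.045,0],[-1,0,0,0.045,0],[-1,0,0,0.03,0],[-1,0,0,0.03,0],[-1,0,0,0.02,0],[-1,0,0,0.012,0],[-1,0,0,0.004,0],[-1,0,0,0,0]]' 60
python3 -m jog '[[1,0,0,0,0],[1,0,0,0,0],[1,0,0,0,0],[1,0,0,0,0],[1,0,0,0,0],[1,0,0,0,0]]' 60
```

```text
t: 7.5
eef_pos: [0.4253, -0.3784, -0.0005]
ee_rot: [-3.141, 0.0, 3.092]
wrist_force: [0.3, -0.1, 0.6]
grip_width: 0.085
finger_force: 0.0
t: 8.1
eef_pos: [0.4254, -0.3791, 0.0006]
ee_rot: [-3.14, 0.001, 3.092]
wrist_force: [-1.3, 3.0, 8.8]
grip_width: 0.0489
finger_force: 60.3
```

```bash
python3 -m jog '[[1,0,0,-0.01,0],[1,0,0,-0.03,0],[1,0,0,-0.045,0],[1,0,0,-0.045,0],[1,0,0,-0.045,0],[1,0,0,-0.045,0],[1,0,0,-0.045,0],[1,0,0,-0.045,0],[1,0,0,0,0]]' 60
python3 -m jog '[[1,0.002,0.049,0,0.02],[1,0.002,0.049,0,0.02],[1,0.002,0.049,0,0.02],[1,0.002,0.049,0,0.02],[1,0.002,0.049,0,0.02],[1,0.002,0.049,0,0.017],[1,0.002,0.049,0,0],[1,0.002,0.049,0,0],[1,0,0.049,0,0],[1,0,0.049,0,0],[1,0,0.049,0,0],[1,0,0,0,0]]' 60
python3 - <<'E'
from h import *
s=snap('wrist'); f=s['frame']
r=sensors.read_state();print(r['eef_pos'],r['ee_rot'])
cv2.imwrite('pics/w4.png',cv2.resize(f[110:384,100:430],(722,600),interpolation=cv2.INTER_CUBIC))
E
```

```text
t: 9.0
eef_pos: [0.4258, -0.3796, 0.3162]
ee_rot: [-3.132, 0.008, 3.092]
wrist_force: [-0.1, -0.2, -1.1]
grip_width: 0.0488
finger_force: 62.2
t: 10.2
eef_pos: [0.4785, 0.1617, 0.3086]
ee_rot: [3.141, -0.001, 2.981]
wrist_force: [-0.2, -0.8, -0.2]
grip_width: 0.0489
finger_force: 62.2
[0.47855211 0.15927102 0.30863417] [-3.14138630e+00 -9.73601999e-04  2.97913177e+00]
```

View pics/w4.png

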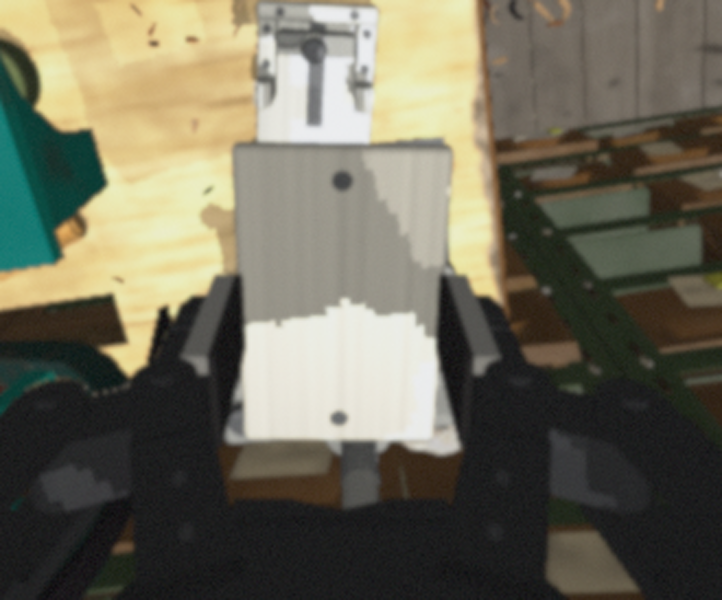

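Run:
```python
from h import *
c=lambda u,v:(100+(u+.5)/2.188-.5,110+(v+.5)/2.188-.5)
print(plate('wrist',[c(235,145),c(452,148),c(435,440),c(243,438)],.311))
P=lambda u,v,z:pix2w('wrist',c(u,v),z)[:2]
A,B=P(258,4,.024),P(377,9,.024);print((A+B)/2,np.linalg.norm(A-B),np.arctan2(-(B-A)[0],(B-A)[1]))
p=P(314,48,.07);print('post',p);y=-.167;u=np.array([np.cos(y),np.sin(y)]);print('origin from rear',(A+B)/2+.078*u,'from post',p+.053*u)
```

```text
(array([0.4792, 0.1623]), 'yaw', np.float64(-0.174), 'yaw2', np.float64(-0.175), 'LxW', np.float64(0.085), np.float64(0.0523))
[0.42223952 0.15624225] 0.07925394455335946 -0.2016728536260075
post [0.44312849 0.15197073]
origin from rear [0.49915438 0.14327671] from post [0.49539115 0.14316082]
```

```bash
python3 -m jog '[[1,-0.013,-0.007,0.03,0],[1,-0.013,-0.0074,0.03,0],[1,0,0,0.04,0],[1,0,0,0.04,0],[1,0,0,0.04,0],[1,0,0,0.03,0],[1,0,0,0.023,0],[1,0,0,0,0],[1,0,0,0,0],[1,0,0,0,0]]' 60
python3 - <<'E'
from h import *
s=snap('wrist'); f=s['frame']
r=sensors.read_state();print(r['eef_pos'],r['ee_rot'])
cv2.imwrite('pics/w5.png',cv2.resize(f[110:384,100:430],(722,600),interpolation=cv2.INTER_CUBIC))
E
```

```text
t: 11.25
eef_pos: [0.5032, 0.1382, 0.0777]
ee_rot: [3.141, 0.003, 2.974]
wrist_force: [0.7, -0.1, -0.2]
grip_width: 0.0486
finger_force: 62.3
[0.50313408 0.13834877 0.07766132] [3.14109892e+00 2.60401704e-03 2.97445801e+00]
```

View pics/w5.png

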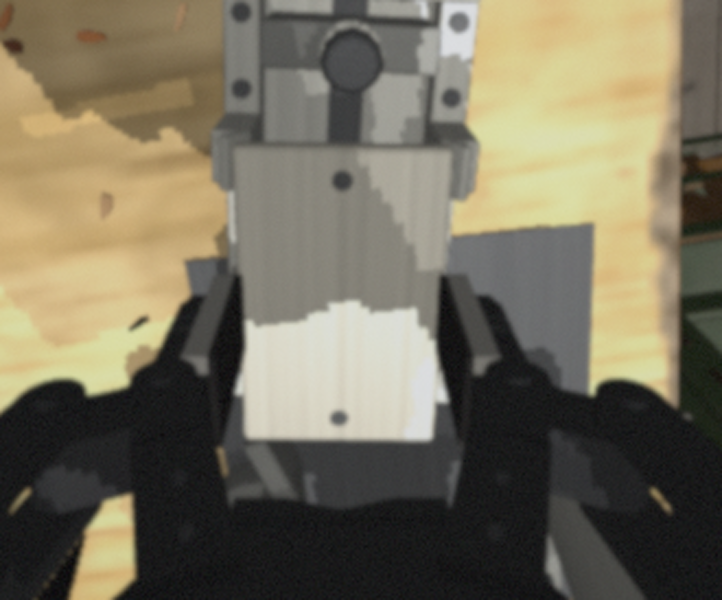

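Run:
```python
from h import *
c=lambda u,v:(100+(u+.5)/2.188-.5,110+(v+.5)/2.188-.5)
P=lambda u,v,z:pix2w('wrist',c(u,v),z)[:2]
for z in (.016,.024,.032):
    a,b,d,e=P(240,10,z),P(459,22,z),P(240,88,z),P(452,98,z)
    m1=(a+b)/2;m2=(d+e)/2;print(z,m1,m2,'yaw',np.arctan2(*(m2-m1)[::-1]),np.arctan2(-(b-a)[0],(b-a)[1]),np.arctan2(-(e-d)[0],(e-d)[1]),np.linalg.norm(a-b))
p=P(351,60,.07);y=-.2;u=np.array([np.cos(y),np.sin(y)]);print('post',p,'origin',p+.053*u)
# rails lips outer rear, z .05
a,b=P(213,135,.05),P(477,135,.05);print('rails',a,b,(a+b)/2)
print(plate('wrist',[c(235,145),c(452,148),c(435,440),c(243,438)],.0805))
f=load('wrist')['frame'];cv2.imwrite('pics/w5c.png',cv2.resize(f[105:190,190:330],(800,486),interpolation=cv2.INTER_CUBIC))
```

```text
0.016 [0.43835131 0.15273755] [0.46272938 0.14754366] yaw -0.20991713539126608 -0.2208268242312996 -0.21532731040708356 0.07006163637360686
0.024 [0.43766348 0.15273012] [0.46108448 0.14774014] yaw -0.209917135391265 -0.22082682423129946 -0.21532731040708356 0.06731106350149445
0.032 [0.43697564 0.15272269] [0.45943958 0.14793662] yaw -0.2099171353912643 -0.2208268242312993 -0.21532731040708353 0.06456049062938203
post [0.44389444 0.15130019] origin [0.49583797 0.14077072]
rails [0.46132404 0.10917122] [0.4738034 0.1829275] [0.46756372 0.14604936]
(array([0.5037, 0.1388]), 'yaw', np.float64(-0.181), 'yaw2', np.float64(-0.181), 'LxW', np.float64(0.085), np.float64(0.0521))
```

View pics/w5c.png

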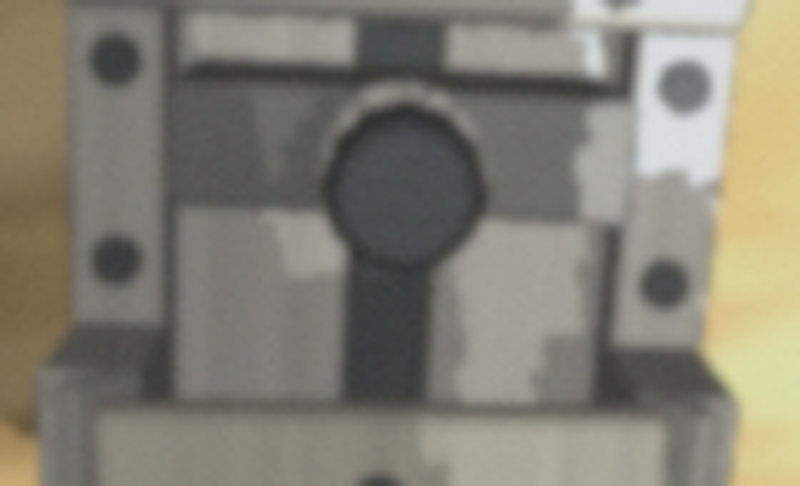

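```bash
python3 -m jog '[[1,0.003,0,0,0.037],[1,0,0,0.015,0],[1,0,0,0.012,0],[1,0,0,0.01,0],[1,0,0,0.008,0],[1,0,0,0.008,0],[1,0,0,0,0]]' 60
python3 -m jog '[[1,0,0,0.006,0],[1,0,0,0.005,0],[1,0,0,0.003,0],[1,0,0,0,0]]' 60
```

```text
t: 12.0
eef_pos: [0.4989, 0.1391, 0.0222]
ee_rot: [-3.141, -0.002, 2.938]
wrist_force: [-0.1, -0.4, -0.7]
grip_width: 0.0485
finger_force: 62.3
t: 12.4
eef_pos: [0.4994, 0.1391, 0.009]
ee_rot: [-3.142, -0.0, 2.938]
wrist_force: [0.8, 0.2, -0.1]
grip_width: 0.0486
finger_force: 62.4
```

```bash
python3 -m jog '[[-1,0,0,0,0],[-1,0,0,0,0],[-1,0,0,0,0],[-1,0,0,-0.02,0],[-1,0,0,-0.045,0],[-1,0,0,-0.045,0],[-1,0,0,-0.045,0],[-1,0,0,-0.05,-0.105],[-1,0,0,-0.05,-0.105],[-1,0,0,-0.05,-0.104]]' 60
python3 -m jog '[[-1,0.0131,-0.0458,0,0],[-1,0.0131,-0.0458,0,0],[-1,0.0131,-0.0458,0,0],[-1,0.0131,-0.0458,0,0],[-1,0.0131,-0.0458,0,0],[-1,0.0131,-0.0458,0,0],[-1,0.0131,-0.0458,0,0],[-1,0.0131,-0.0458,0,0],[-1,0.0131,-0.0458,0,0],[-1,0,0,0,0],[-1,0,0,0,0]]' 60
cat >> h.py <<'E'
def detect(n,kind,g,z):
    """nearest blob of the kind's colour to guess g (world xy); centre, yaw, sizes by minAreaRect"""
    f=load(n)['frame']; k=4; F=cv2.resize(f,None,fx=k,fy=k,interpolation=cv2.INTER_CUBIC)
    H=cv2.cvtColor(F,cv2.COLOR_BGR2HSV)
    lo,hi={'plate':((0,0,185),(180,45,255)),'die':((22,110,120),(35,255,255)),'frame':((0,0,30),(180,70,140))}[kind]
    m=cv2.inRange(H,lo,hi)
    out=[]
    for c in cv2.findContours(m,cv2.RETR_EXTERNAL,cv2.CHAIN_APPROX_NONE)[0]:
        if cv2.contourArea(c)<150*k: continue
        w=np.array([pix2w(n,((u+.5)/k-.5,(v+.5)/k-.5),z)[:2] for u,v in c[:,0]],np.float32)
        (cx,cy),(a,b),t=cv2.minAreaRect(w*1000); t=np.radians(t)
        if a<b: a,b,t=b,a,t+np.pi/2
        t=(t+np.pi/2)%np.pi-np.pi/2
        if abs(a-84)<9 and abs(b-52)<9: out.append((round(cx/1000,4),round(cy/1000,4),round(t,3),round(a,1),round(b,1)))
    return sorted(out,key=lambda o:np.hypot(o[0]-g[0],o[1]-g[1]))
E
python3 - <<'E'
from h import *
print('top(start)',detect('top','plate',(0.43,-.28),.006),detect('top','die',(.53,-.37),.008),detect('top','frame',(.54,-.29),.008))
snap('wrist');r=sensors.read_state();print(r['eef_pos'],r['ee_rot'])
for k,z in (('plate',.006),('die',.008),('frame',.008)): print(k,detect('wrist',k,(0.43,-.28),z))
E
```

```text
t: 13.4
eef_pos: [0.4988, 0.1391, 0.3165]
ee_rot: [-3.142, 0.001, -3.027]
wrist_force: [-0.0, -0.4, 0.4]
grip_width: 0.0856
finger_force: 0.0
t: 14.5
eef_pos: [0.4273, -0.284, 0.3139]
ee_rot: [3.141, -0.0, -3.033]
wrist_force: [0.8, -0.3, -0.3]
grip_width: 0.0853
finger_force: 0.0
top(start) [(0.4283, -0.2824, np.float64(0.156), 92.0, 58.3), (0.4242, -0.3798, np.float64(-0.064), 85.8, 53.6), (0.4963, -0.4805, np.float64(-0.03), 86.1, 52.1)] [(0.5357, -0.379, np.float64(0.11), 87.7, 55.4)] [(0.7732, 0.1958, np.float64(0.834), 82.4, 49.4)]
[ 0.42756712 -0.28309938  0.31413274] [ 3.14117860e+00  2.23613229e-05 -3.03147016e+00]
plate [(0.4291, -0.2829, np.float64(0.14), 88.2, 54.8), (0.4969, -0.4784, np.float64(-0.025), 85.2, 53.1)]
die [(0.5372, -0.3776, np.float64(0.117), 87.4, 55.1)]
frame [(0.715, -0.3035, np.float64(-0.032), 83.7, 44.8)]
```

```bash
python3 -m jog '[[-1,0,0,0.045,0],[-1,0,0,0.045,0],[-1,0,0,0.045,0],[-1,0,0,0.045,0],[-1,0,0,0.045,0],[-1,0,0,0.03,0],[-1,0,0,0.03,0],[-1,0,0,0.02,0],[-1,0,0,0.01,0],[-1,0,0,0,0],[-1,0,0,0,0]]' 60
python3 -m jog '[[1,0,0,0,0],[1,0,0,0,0],[1,0,0,0,0],[1,0,0,0,0],[1,0,0,0,0],[1,0,0,0,0]]' 60
```

```text
t: 15.65
eef_pos: [0.4282, -0.2835, 0.0002]
ee_rot: [-3.14, 0.001, -3.031]
wrist_force: [1.1, 0.2, 0.6]
grip_width: 0.0852
finger_force: 0.0
t: 16.25
eef_pos: [0.4279, -0.2838, 0.0004]
ee_rot: [-3.14, 0.001, -3.031]
wrist_force: [-1.9, 3.6, 10.9]
grip_width: 0.049
finger_force: 60.1
```

```bash
python3 -m jog '[[1,0,0,-0.01,0],[1,0,0,-0.03,0],[1,0,0,-0.046,0],[1,0,0,-0.046,0],[1,0,0,-0.046,0],[1,0,0,-0.046,0],[1,0,0,-0.046,0],[1,0,0,-0.046,0],[1,0,0,0,0]]' 60
python3 -m jog '[[1,-0.0131,0.0458,0,0],[1,-0.0131,0.0458,0,0],[1,-0.0131,0.0458,0,0],[1,-0.0131,0.0458,0,0],[1,-0.0131,0.0458,0,0],[1,-0.0131,0.0458,0,0],[1,-0.0131,0.0458,0,0],[1,-0.0131,0.0458,0,0],[1,-0.0131,0.0458,0,0.105],[1,0,0,0,0.105],[1,0,0,0,0.104]]' 60
python3 -m jog '[[1,0,0,0.04,0],[1,0,0,0.04,0],[1,0,0,0.04,0],[1,0,0,0.04,0],[1,0,0,0.04,0],[1,0,0,0.03,0],[1,0,0,0,0],[1,0,0,0,0]]' 60
python3 - <<'E'
from h import *
snap('wrist');r=sensors.read_state();print(r['eef_pos'],r['ee_rot'])
print(detect('wrist','plate',(0.5,.139),r['eef_pos'][2]+.003))
E
```

```text
t: 17.15
eef_pos: [0.4284, -0.2844, 0.3218]
ee_rot: [-3.132, 0.007, -3.031]
wrist_force: [0.4, -0.3, -1.7]
grip_width: 0.0488
finger_force: 62.1
t: 18.25
eef_pos: [0.4989, 0.1405, 0.3146]
ee_rot: [-3.141, -0.001, 2.936]
wrist_force: [-0.4, -0.6, 0.0]
grip_width: 0.0488
finger_force: 62.2
t: 19.05
eef_pos: [0.4996, 0.1391, 0.086]
ee_rot: [3.142, 0.0, 2.938]
wrist_force: [0.1, -0.1, 1.0]
grip_width: 0.0488
finger_force: 62.4
[0.50020016 0.1391477  0.08678247] [3.14099609e+00 2.28341997e-03 2.93773348e+00]
[]
```

```bash
python3 -m jog '[[1,0,0,0.015,0],[1,0,0,0.012,0],[1,0,0,0.01,0],[1,0,0,0.01,0],[1,0,0,0.009,0],[1,0,0,0,0]]' 60
python3 -m jog '[[1,0,0,0.006,0],[1,0,0,0.006,0],[1,0,0,0.0035,0],[1,0,0,0,0]]' 60
```

```text
t: 19.7
eef_pos: [0.4988, 0.1391, 0.028]
ee_rot: [-3.141, -0.002, 2.938]
wrist_force: [-0.7, 0.2, -0.7]
grip_width: 0.0492
finger_force: 62.4
t: 20.1
eef_pos: [0.4994, 0.1391, 0.0144]
ee_rot: [-3.141, -0.0, 2.938]
wrist_force: [-4.2, -1.1, 11.5]
grip_width: 0.0488
finger_force: 64.3
```

```bash
python3 -m jog '[[-1,0,0,0,0],[-1,0,0,0,0],[-1,0,0,0,0],[-1,0,0,-0.02,0],[-1,0,0,-0.045,0],[-1,0,0,-0.045,0],[-1,0,0,-0.045,0],[-1,0,0,-0.048,0],[-1,0,0,-0.048,-0.092],[-1,0,0,-0.048,-0.092]]' 60
python3 -m jog '[[-1,-0.001,-0.048,0,0],[-1,-0.001,-0.048,0,0],[-1,-0.001,-0.048,0,0],[-1,-0.001,-0.048,0,0],[-1,-0.001,-0.048,0,0],[-1,-0.001,-0.048,0,0],[-1,-0.001,-0.048,0,0],[-1,-0.001,-0.048,0,0],[-1,-0.001,-0.048,0,0],[-1,-0.001,-0.048,0,0],[-1,0,-0.048,0,0],[-1,0,-0.048,0,0]]' 60
python3 -m jog '[[-1,0,-0.041,0,0],[-1,0,0,0,0],[-1,0,0,0,0]]'
python3 - <<'E'
from h import *
snap('wrist');r=sensors.read_state();print(r['eef_pos'],r['ee_rot'])
for k,z in (('plate',.006),('die',.008)): print(k,detect('wrist',k,(0.497,-.478),z))
E
```

```text
t: 21.1
eef_pos: [0.499, 0.1391, 0.3147]
ee_rot: [3.142, 0.0, 3.125]
wrist_force: [-0.4, -0.9, -0.7]
grip_width: 0.0854
finger_force: 0.0
t: 22.3
eef_pos: [0.4976, -0.4389, 0.3124]
ee_rot: [3.141, -0.0, 3.122]
wrist_force: [0.8, 0.5, 0.3]
grip_width: 0.0853
finger_force: 0.0
t: 22.6
eef_pos: [0.497, -0.4785, 0.3114]
ee_rot: [3.14, -0.001, 3.121]
wrist_force: [0.1, 0.9, 0.8]
grip_width: 0.0854
finger_force: 0.0
[ 0.49738696 -0.47749821  0.31240553] [ 3.14102347e+00 -1.05324494e-04  3.12210509e+00]
plate [(0.4967, -0.4786, np.float64(-0.038), 84.2, 53.3)]
die [(0.5374, -0.3784, np.float64(0.11), 87.7, 55.2)]
```

```bash
python3 -m jog '[[-0.6,0,0,0.045,0],[-0.6,0,0,0.045,0],[-0.6,0,0,0.045,0],[-0.6,0,0,0.045,0],[-0.6,0,0,0.045,0],[-0.6,0,0,0.03,0],[-0.6,0,0,0.028,0],[-0.6,0,0,0.02,0],[-0.6,0,0,0.01,0],[-0.6,0,0,0,0],[-0.6,0,0,0,0]]' 60
python3 -m jog '[[1,0,0,0,0],[1,0,0,0,0],[1,0,0,0,0],[1,0,0,0,0],[1,0,0,0,0],[1,0,0,0,0]]' 60
```

```text
t: 23.75
eef_pos: [0.4979, -0.478, 0.0012]
ee_rot: [-3.14, 0.001, 3.123]
wrist_force: [0.2, 0.3, 1.4]
grip_width: 0.0681
finger_force: 0.0
t: 24.35
eef_pos: [0.4978, -0.4785, 0.0021]
ee_rot: [-3.14, 0.002, 3.122]
wrist_force: [-1.4, 3.3, 7.8]
grip_width: 0.0474
finger_force: 60.2
```

```bash
python3 -m jog '[[1,0,0,-0.01,0],[1,0,0,-0.03,0],[1,0,0,-0.046,0],[1,0,0,-0.046,0],[1,0,0,-0.046,0],[1,0,0,-0.046,0],[1,0,0,-0.046,0],[1,0,0,-0.042,0],[1,0,0,0,0]]' 60
python3 -m jog '[[1,0.001,0.048,0,0],[1,0.001,0.048,0,0],[1,0.001,0.048,0,0],[1,0.001,0.048,0,0],[1,0.001,0.048,0,0],[1,0.001,0.048,0,0],[1,0.001,0.048,0,0],[1,0.001,0.048,0,0],[1,0.001,0.048,0,0],[1,0.001,0.048,0,0],[1,0,0.048,0,0],[1,0,0.048,0,0]]' 60
python3 -m jog '[[1,0,0.041,0,0.092],[1,0,0,0,0.092],[1,0,0,0.04,0],[1,0,0,0.04,0],[1,0,0,0.04,0],[1,0,0,0.04,0],[1,0,0,0.04,0],[1,0,0,0.025,0],[1,0,0,0,0],[1,0,0,0,0]]'
python3 - <<'E'
from h import *
s=snap('wrist');r=sensors.read_state();print(r['eef_pos'],r['ee_rot'])
cv2.imwrite('pics/w6.png',cv2.resize(s['frame'][110:384,100:430],(722,600),interpolation=cv2.INTER_CUBIC))
E
```

```text
t: 25.25
eef_pos: [0.4977, -0.4785, 0.3197]
ee_rot: [-3.132, 0.008, 3.122]
wrist_force: [0.2, 0.5, -0.5]
grip_width: 0.0472
finger_force: 61.8
t: 26.45
eef_pos: [0.4979, 0.1001, 0.3119]
ee_rot: [-3.142, 0.001, 3.122]
wrist_force: [0.2, -0.8, -0.7]
grip_width: 0.047
finger_force: 61.8
t: 27.45
eef_pos: [0.4997, 0.1391, 0.0876]
ee_rot: [3.141, 0.001, 2.938]
wrist_force: [-0.1, 0.1, -0.3]
grip_width: 0.0471
finger_force: 62.0
[0.50021023 0.13916955 0.08831019] [3.14096162e+00 2.56775302e-03 2.93785593e+00]
```

View pics/w6.png

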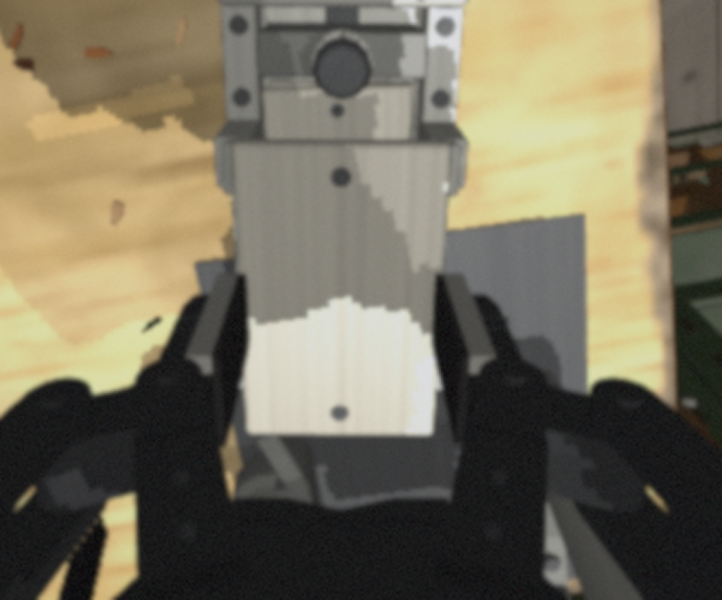

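```bash
python3 -m jog '[[1,0,0,0.015,0],[1,0,0,0.012,0],[1,0,0,0.01,0],[1,0,0,0.01,0],[1,0,0,0.008,0],[1,0,0,0,0]]' 60
python3 -m jog '[[1,0,0,0.005,0],[1,0,0,0.004,0],[1,0,0,0.002,0],[1,0,0,0,0]]' 60
```

```text
t: 28.1
eef_pos: [0.4989, 0.139, 0.0307]
ee_rot: [-3.141, -0.002, 2.938]
wrist_force: [1.0, 0.9, -0.8]
grip_width: 0.0471
finger_force: 62.0
t: 28.5
eef_pos: [0.4997, 0.1391, 0.0221]
ee_rot: [-3.142, 0.001, 2.938]
wrist_force: [-6.2, -1.9, 15.4]
grip_width: 0.0469
finger_force: 70.5
```

```bash
python3 -m jog '[[-1,0,0,0,0],[-1,0,0,0,0],[-1,0,0,0,0],[-1,0,0,-0.02,0],[-1,0,0,-0.045,0],[-1,0,0,-0.045,0],[-1,0,0,-0.045,0],[-1,0,0,-0.046,-0.103],[-1,0,0,-0.046,-0.103],[-1,0,0,-0.046,-0.103]]' 60
python3 -m jog '[[-1,0.0015,-0.0471,0,0],[-1,0.0015,-0.0471,0,0],[-1,0.0015,-0.0471,0,0],[-1,0.0015,-0.0471,0,0],[-1,0.0015,-0.0471,0,0],[-1,0.0015,-0.0471,0,0],[-1,0.0015,-0.0471,0,0],[-1,0.0015,-0.0471,0,0],[-1,0.0015,-0.0471,0,0],[-1,0.0015,-0.0471,0,0],[-1,0.0015,-0.0471,0,0],[-1,0,0,0,0]]' 60
python3 -m jog '[[-1,0,0,0,0],[-1,0,0,0,0]]'
python3 - <<'E'
from h import *
snap('wrist');r=sensors.read_state();print(r['eef_pos'],r['ee_rot'])
for k,z in (('die',.008),): print(k,detect('wrist',k,(0.497,-.478),z))
E
```

```text
t: 29.5
eef_pos: [0.499, 0.1391, 0.3156]
ee_rot: [-3.142, 0.0, -3.032]
wrist_force: [0.5, 0.6, 0.1]
grip_width: 0.0856
finger_force: 0.0
t: 30.7
eef_pos: [0.5362, -0.383, 0.3106]
ee_rot: [3.14, -0.003, -3.042]
wrist_force: [-0.3, -0.4, -0.9]
grip_width: 0.0854
finger_force: 0.0
t: 30.9
eef_pos: [0.5376, -0.377, 0.3139]
ee_rot: [3.142, 0.0, -3.036]
wrist_force: [0.2, -1.0, -0.3]
grip_width: 0.0855
finger_force: 0.0
[ 0.5376893  -0.37670628  0.31421635] [-3.14124773e+00  4.57913371e-04 -3.03505458e+00]
die [(0.5378, -0.3779, np.float64(0.108), 85.8, 54.5)]
```

```bash
python3 -m jog '[[-1,0,-0.001,0.045,0],[-1,0,0,0.045,0],[-1,0,0,0.045,0],[-1,0,0,0.045,0],[-1,0,0,0.045,0],[-1,0,0,0.03,0],[-1,0,0,0.03,0],[-1,0,0,0.02,0],[-1,0,0,0.008,0],[-1,0,0,0,0],[-1,0,0,0,0]]' 70
python3 -m jog '[[1,0,0,0,0],[1,0,0,0,0],[1,0,0,0,0],[1,0,0,0,0],[1,0,0,0,0],[1,0,0,0,0]]' 70
```

```text
t: 32.05
eef_pos: [0.5382, -0.379, 0.0022]
ee_rot: [-3.14, 0.001, -3.036]
wrist_force: [0.1, 0.4, 0.8]
grip_width: 0.0856
finger_force: 0.0
t: 32.65
eef_pos: [0.538, -0.3793, 0.0023]
ee_rot: [-3.14, 0.001, -3.036]
wrist_force: [-0.6, 1.3, 7.2]
grip_width: 0.0483
finger_force: 70.8
```

```bash
python3 -m jog '[[1,0,0,-0.01,0],[1,0,0,-0.03,0],[1,0,0,-0.046,0],[1,0,0,-0.046,0],[1,0,0,-0.046,0],[1,0,0,-0.046,0],[1,0,0,-0.046,0],[1,0,0,-0.045,0],[1,0,0,0,0]]' 70
python3 -m jog '[[1,-0.0015,0.0471,0,0],[1,-0.0015,0.0471,0,0],[1,-0.0015,0.0471,0,0],[1,-0.0015,0.0471,0,0],[1,-0.0015,0.0471,0,0],[1,-0.0015,0.0471,0,0],[1,-0.0015,0.0471,0,0],[1,-0.0015,0.0471,0,0],[1,-0.0015,0.0471,0,0],[1,-0.0015,0.0471,0,0],[1,-0.0015,0.0471,0,0],[1,0,0,0,0]]' 70
python3 -m jog '[[1,0,0,0,0.103],[1,0,0,0,0.103],[1,0,0,0,0.103],[1,0,0,0.04,0],[1,0,0,0.04,0],[1,0,0,0.04,0],[1,0,0,0.04,0],[1,0,0,0.04,0],[1,0,0,0.025,0],[1,0,0,0,0],[1,0,0,0,0]]'
python3 - <<'E'
from h import *
s=snap('wrist');r=sensors.read_state();print(r['eef_pos'],r['ee_rot'])
print(detect('wrist','die',(.5,.14),r['eef_pos'][2]+.008))
E
```

```text
t: 33.55
eef_pos: [0.5381, -0.3794, 0.3233]
ee_rot: [-3.132, 0.008, -3.036]
wrist_force: [-0.5, -0.7, -2.3]
grip_width: 0.0481
finger_force: 72.9
t: 34.75
eef_pos: [0.4981, 0.1427, 0.3154]
ee_rot: [3.14, -0.001, -3.03]
wrist_force: [0.9, -1.5, -1.6]
grip_width: 0.0485
finger_force: 73.1
t: 35.85
eef_pos: [0.4998, 0.1379, 0.0914]
ee_rot: [3.142, 0.0, 2.938]
wrist_force: [1.7, -0.6, -2.0]
grip_width: 0.0484
finger_force: 73.4
[0.50026464 0.13797133 0.09210245] [3.14111029e+00 2.12311220e-03 2.93761489e+00]
[]
```

```bash
python3 -m jog '[[1,0,0.0011,0,0],[1,0,0,0.015,0],[1,0,0,0.012,0],[1,0,0,0.01,0],[1,0,0,0.01,0],[1,0,0,0.006,0],[1,0,0,0,0]]' 70
python3 -m jog '[[1,0,0,0.004,0],[1,0,0,0.004,0],[1,0,0,0.002,0],[1,0,0,0,0]]' 70
```

```text
t: 36.6
eef_pos: [0.4994, 0.1392, 0.0369]
ee_rot: [-3.141, -0.001, 2.938]
wrist_force: [0.0, 0.8, -2.2]
grip_width: 0.0488
finger_force: 73.4
t: 37.0
eef_pos: [0.4998, 0.1392, 0.0283]
ee_rot: [-3.141, 0.0, 2.938]
wrist_force: [-3.8, 0.5, 6.2]
grip_width: 0.048
finger_force: 74.8
```

```bash
python3 -m jog '[[-1,0,0,0,0],[-1,0,0,0,0],[-1,0,0,0,0],[-1,0,0,-0.02,0],[-1,0,0,-0.045,0],[-1,0,0,-0.045,0],[-1,0,0,-0.045,0],[-1,0,0,-0.044,0],[-1,0,0,-0.044,0],[-1,0,0,-0.044,0]]' 60
python3 -m jog '[[-1,-0.0129,-0.041,0,0],[-1,-0.0129,-0.041,0,0],[-1,-0.0129,-0.041,0,0],[-1,-0.0129,-0.041,0,0],[-1,-0.0129,-0.041,0,0],[-1,-0.0129,-0.041,0,0],[-1,-0.0129,-0.041,0,0],[-1,-0.0129,-0.041,0,0],[-1,-0.0129,-0.041,0,0],[-1,-0.0129,-0.041,0,0],[-1,0,0,0,0],[-1,0,0,0,0]]' 60
python3 - <<'E'
from h import *
s=snap('wrist');r=sensors.read_state();print(r['eef_pos'],r['ee_rot'])
c=w2pix('wrist',(.543,-.288,.008));print(c)
a=(np.array(c)-45).astype(int);print(a)
cv2.imwrite('pics/w7.png',cv2.resize(s['frame'][a[1]:a[1]+90,a[0]:a[0]+90],(540,540),interpolation=cv2.INTER_CUBIC))
E
```

```text
t: 38.0
eef_pos: [0.4993, 0.1392, 0.3167]
ee_rot: [3.141, 0.0, 2.938]
wrist_force: [0.5, -0.1, -0.6]
grip_width: 0.0854
finger_force: 0.0
t: 39.2
eef_pos: [0.5429, -0.2889, 0.314]
ee_rot: [3.141, -0.001, 2.937]
wrist_force: [-1.0, -0.1, 0.5]
grip_width: 0.0856
finger_force: 0.0
[ 0.5430974  -0.28799257  0.31452647] [ 3.14120418e+00 -2.36827548e-04  2.93789080e+00]
[255.45206689 147.16844225]
[210 102]
```

View pics/w7.png

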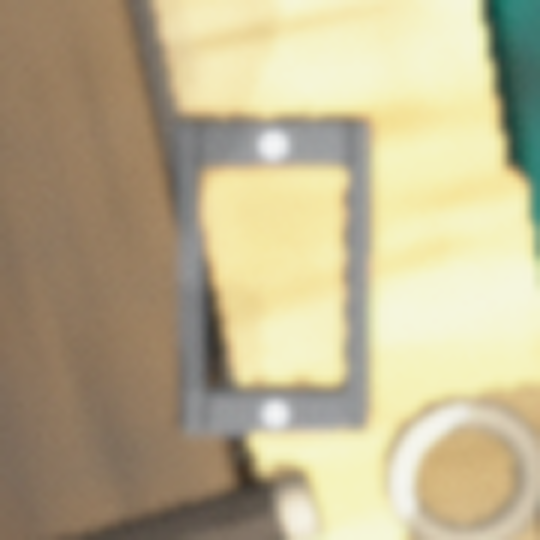

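```bash
python3 -m jog '[[-0.65,-0.001,0,0.045,0],[-0.65,0,0,0.045,0],[-0.65,0,0,0.045,0],[-0.65,0,0,0.045,0],[-0.65,0,0,0.045,0],[-0.65,0,0,0.03,0],[-0.65,0,0,0.03,0],[-0.65,0,0,0.02,0],[-0.65,0,0,0.008,0],[-0.65,0,0,0,0],[-0.65,0,0,0,0]]' 50
python3 -m jog '[[1,0,0,0,0],[1,0,0,0,0],[1,0,0,0,0],[1,0,0,0,0],[1,0,0,0,0],[1,0,0,0,0]]' 50
```

```text
t: 40.35
eef_pos: [0.5448, -0.2886, 0.0031]
ee_rot: [-3.141, 0.002, 2.938]
wrist_force: [-0.4, -0.4, 0.3]
grip_width: 0.0705
finger_force: 0.0
t: 40.95
eef_pos: [0.5447, -0.289, 0.0036]
ee_rot: [-3.141, 0.002, 2.938]
wrist_force: [-1.8, 1.9, 9.0]
grip_width: 0.0487
finger_force: 50.0
```

```bash
python3 -m jog '[[1,0,0,-0.01,0],[1,0,0,-0.03,0],[1,0,0,-0.046,0],[1,0,0,-0.046,0],[1,0,0,-0.046,0],[1,0,0,-0.046,0],[1,0,0,-0.046,0],[1,0,0,-0.045,0],[1,0,0,0,0]]' 50
python3 -m jog '[[1,0.0129,0.041,0,0],[1,0.0129,0.041,0,0],[1,0.0129,0.041,0,0],[1,0.0129,0.041,0,0],[1,0.0129,0.041,0,0],[1,0.0129,0.041,0,0],[1,0.0129,0.041,0,0],[1,0.0129,0.041,0,0],[1,0.0129,0.041,0,0],[1,0.0129,0.041,0,0],[1,0,0,0,0],[1,0,0,0,0]]' 50
python3 -m jog '[[1,0,0,0.04,0],[1,0,0,0.04,0],[1,0,0,0.04,0],[1,0,0,0.04,0],[1,0,0,0.04,0],[1,0,0,0.02,0],[1,0,0,0,0],[1,0,0,0,0]]'
python3 - <<'E'
from h import *
s=snap('wrist');r=sensors.read_state();print(r['eef_pos'],r['ee_rot'])
cv2.imwrite('pics/w8.png',cv2.resize(s['frame'][110:384,100:430],(722,600),interpolation=cv2.INTER_CUBIC))
E
```

```text
t: 41.85
eef_pos: [0.5449, -0.2892, 0.3244]
ee_rot: [-3.136, 0.011, 2.938]
wrist_force: [0.2, -0.2, -1.1]
grip_width: 0.0485
finger_force: 51.9
t: 43.05
eef_pos: [0.5003, 0.1395, 0.3166]
ee_rot: [-3.141, -0.0, 2.94]
wrist_force: [-0.4, -0.9, -2.0]
grip_width: 0.0487
finger_force: 51.9
t: 43.85
eef_pos: [0.5013, 0.1381, 0.0975]
ee_rot: [3.142, 0.001, 2.937]
wrist_force: [0.3, 0.1, -1.0]
grip_width: 0.0485
finger_force: 52.1
[0.50163413 0.13838909 0.09807697] [3.14110131e+00 2.27149275e-03 2.93686619e+00]
```

View pics/w8.png

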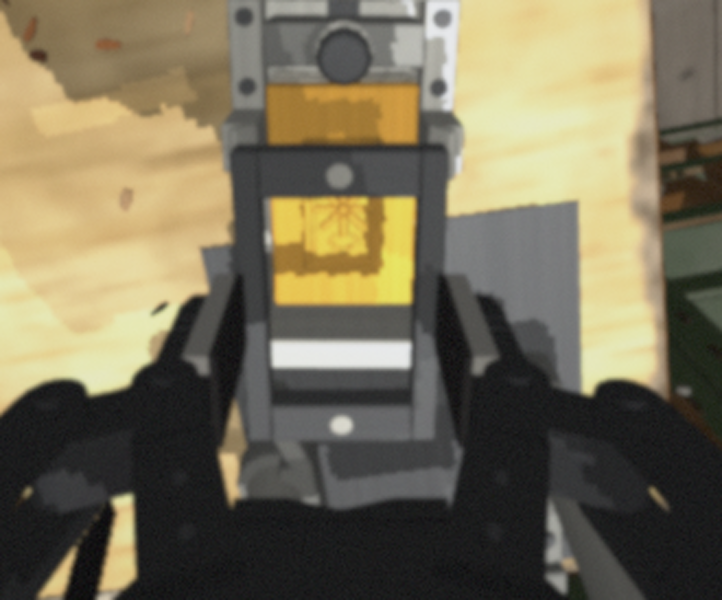

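Run:
```python
from h import *
c=lambda u,v:(100+(u+.5)/2.188-.5,110+(v+.5)/2.188-.5)
print('die',plate('wrist',[c(267,84),c(420,84),c(413,305),c(275,305)],.034))
print('frame',plate('wrist',[c(232,147),c(447,147),c(435,438),c(247,440)],.1015))
```

```text
die (array([0.4995, 0.1403]), 'yaw', np.float64(-0.201), 'yaw2', np.float64(-0.205), 'LxW', np.float64(0.0842), np.float64(0.0516))
frame (array([0.501 , 0.1387]), 'yaw', np.float64(-0.201), 'yaw2', np.float64(-0.198), 'LxW', np.float64(0.084), np.float64(0.0509))
```

```bash
python3 -m jog '[[1,0.0015,0.001,0,0],[1,0,0,0.015,0],[1,0,0,0.012,0],[1,0,0,0.01,0],[1,0,0,0.01,0],[1,0,0,0.005,0],[1,0,0,0,0]]' 50
python3 -m jog '[[1,0,0,0.004,0],[1,0,0,0.003,0],[1,0,0,0.002,0],[1,0,0,0,0]]' 50
```

```text
t: 44.6
eef_pos: [0.4992, 0.1403, 0.044]
ee_rot: [-3.141, -0.001, 2.938]
wrist_force: [-0.5, 0.1, -0.6]
grip_width: 0.0486
finger_force: 52.1
t: 45.0
eef_pos: [0.4998, 0.1403, 0.0375]
ee_rot: [-3.142, 0.001, 2.938]
wrist_force: [-7.6, -0.9, 19.1]
grip_width: 0.0483
finger_force: 58.1
```

```bash
python3 -m jog '[[-1,0,0,0,0],[-1,0,0,0,0],[-1,0,0,0,0],[-1,0,0,-0.02,0],[-1,0,0,-0.03,0],[-1,0,0,-0.03,0],[-1,0,0,-0.03,0],[-1,0.02,0,0,0],[-1,0.02,0,0,0],[-1,0,0,0,0],[-1,0,0,0,0]]' 60
python3 - <<'E'
from h import *
c=lambda u,v:(100+(u+.5)/2.188-.5,110+(v+.5)/2.188-.5)
p=pix2w('wrist',c(343,55),.07)[:2];print('post (w8)',p)
r=sensors.read_state();e=r['eef_pos'];y=r['ee_rot'][2]-np.pi;d=p-e[:2]
print(e,r['ee_rot'],'tool x,y',-(d@[np.cos(y),np.sin(y)]),d@[-np.sin(y),np.cos(y)])
s=snap('wrist');cv2.imwrite('pics/w9.png',cv2.resize(s['frame'][60:334,100:430],(722,600),interpolation=cv2.INTER_CUBIC))
E
```

```text
t: 46.1
eef_pos: [0.4606, 0.1484, 0.1457]
ee_rot: [3.142, 0.0, 2.938]
wrist_force: [1.3, -0.0, 0.2]
grip_width: 0.0857
finger_force: 0.0
post (w8) [0.44376983 0.15135565]
[0.46060599 0.14838006 0.1457314 ] [3.14151351e+00 4.78064214e-04 2.93799671e+00] tool x,y 0.01709006177503367 -0.0004900103245212031
```

View pics/w9.png

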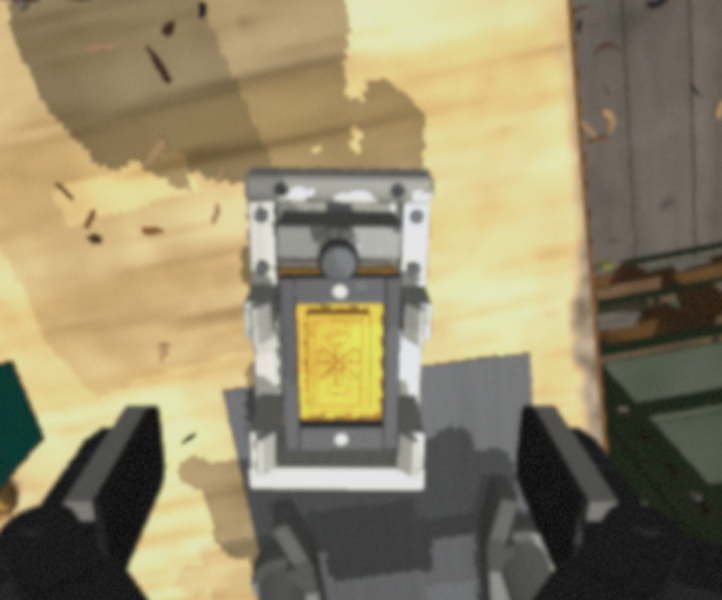

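Run:
```python
from h import *
c=lambda u,v:(100+(u+.5)/2.188-.5,60+(v+.5)/2.188-.5)
P=lambda u,v,z:pix2w('wrist',c(u,v),z)[:2]
A,B,C,D=P(250,489,.044),P(424,489,.044),P(247,171,.024),P(433,174,.024)
f=(A+B)/2;r=(C+D)/2;d=f-r;y=np.arctan2(d[1],d[0]);u=d/np.linalg.norm(d)
print('holder',np.linalg.norm(A-B),np.linalg.norm(C-D),np.linalg.norm(d),y,r+.078*u,f-.066*u)
a,b=P(225,392,0),P(530,353,0);print('base',a,b,np.arctan2(-(b-a)[0],(b-a)[1]),(a+b)/2)
print('flare',P(275,505,.024),P(495,478,.024))
print('post',P(338,260,.07))
```

```text
holder 0.08162314141578343 0.07883619134813921 0.14483355943519427 -0.21378132255752116 [0.49566979 0.14069757] [0.49648437 0.14052072]
base [0.5227881  0.07451929] [0.53261532 0.23281124] -0.06200330132789881 [0.52770171 0.15366527]
flare [0.57904735 0.09018053] [0.5855194  0.20265348]
post [0.44357239 0.15150229]
```

```bash
python3 -m jog '[[-1,0.017,-0.0005,0,0],[-1,0,0,0.03,0],[-1,0,0,0.03,0],[-1,0,0,0.025,0],[-1,0,0,0.014,0],[-1,0,0,0,0],[-1,0,0,0,0]]' 100
python3 -m jog '[[1,0,0,0,0],[1,0,0,0,0],[1,0,0,0,0],[1,0,0,0,0],[1,0,0,0,0],[1,0,0,0,0],[1,0,0,0,0],[1,0,0,0,0]]' 100
```

```text
t: 46.85
eef_pos: [0.4442, 0.1512, 0.0469]
ee_rot: [3.142, 0.0, 2.938]
wrist_force: [-0.5, 0.0, 0.7]
grip_width: 0.0855
finger_force: 0.0
t: 47.65
eef_pos: [0.4438, 0.1511, 0.0471]
ee_rot: [-3.141, 0.001, 2.938]
wrist_force: [-1.3, -1.6, 6.3]
grip_width: 0.0126
finger_force: 97.8
```

```bash
python3 -m jog '[[1,-0.003,0,0,0],[1,-0.003,0,0,0],[1,-0.003,0,0,0],[1,-0.003,0,0,0],[1,0,0,0,0],[1,0,0,0,0]]' 100
python3 -m jog '[[1,-0.001,0,0,0],[1,-0.001,0,0,0],[1,0,0,0,0]]'
python3 -m jog '[[1,-0.001,0,0,0],[1,-0.001,0,0,0],[1,0,0,0,0]]'
python3 -m jog '[[1,-0.002,0,0,0],[1,0,0,0,0],[1,0,0,0,0]]'
```

```text
t: 48.25
eef_pos: [0.4554, 0.1487, 0.0471]
ee_rot: [-3.141, 0.0, 2.938]
wrist_force: [-1.8, -3.0, 7.0]
grip_width: 0.0127
finger_force: 97.9
t: 48.55
eef_pos: [0.457, 0.1483, 0.0471]
ee_rot: [-3.141, -0.001, 2.938]
wrist_force: [-3.5, -1.7, 8.1]
grip_width: 0.0125
finger_force: 98.1
t: 48.85
eef_pos: [0.4579, 0.1481, 0.0471]
ee_rot: [-3.141, -0.003, 2.938]
wrist_force: [-10.5, -1.2, 12.6]
grip_width: 0.0128
finger_force: 98.8
t: 49.15
eef_pos: [0.4582, 0.1481, 0.0471]
ee_rot: [-3.14, -0.007, 2.938]
wrist_force: [-17.2, 0.2, 19.3]
grip_width: 0.0126
finger_force: 99.7
```

```bash
python3 -m jog '[[1,-0.002,0,-0.001,0],[1,0,0,0,0],[1,0,0,0,0]]'
python3 -m jog '[[1,-0.002,0,-0.001,0],[1,0,0,0,0],[1,0,0,0,0]]'
python3 - <<'E'
from h import *
s=snap('wrist');np.savez('clamp.npz',**load('wrist'))
t=snap('top')
E
```

```text
t: 49.45
eef_pos: [0.4608, 0.1476, 0.0472]
ee_rot: [-3.14, -0.006, 2.938]
wrist_force: [-10.9, 0.5, 5.3]
grip_width: 0.0123
finger_force: 98.8
t: 49.75
eef_pos: [0.463, 0.147, 0.0475]
ee_rot: [-3.14, -0.005, 2.938]
wrist_force: [-5.3, 1.4, -5.9]
grip_width: 0.0127
finger_force: 97.7
```

```bash
python3 -m jog '[[1,-0.003,0.0018,0,-0.024],[1,-0.003,0.0018,0,-0.024],[1,-0.003,0.0018,0,-0.024],[1,0,0,0,0]]' 110
python3 -m jog '[[1,-0.003,0.0018,0,-0.024],[1,-0.003,0.0018,0,-0.024],[1,-0.003,0.0018,0,-0.024],[1,0,0,0,0]]' 110
python3 -c "
from h import *
snap('wrist');np.savez('rot.npz',**load('wrist'));r=sensors.read_state();print(r['eef_pos'],r['ee_rot'],r['ft_torque'])"
```

```text
t: 50.25
eef_pos: [0.474, 0.1503, 0.0476]
ee_rot: [-3.141, -0.003, 3.01]
wrist_force: [-1.0, -2.3, -9.4]
grip_width: 0.0125
finger_force: 107.5
t: 50.65
eef_pos: [0.4848, 0.1551, 0.0484]
ee_rot: [3.141, 0.0, 3.083]
wrist_force: [0.8, -1.4, -11.1]
grip_width: 0.0122
finger_force: 107.5
[0.48469461 0.15513143 0.0484329 ] [3.14136224e+00 5.17174773e-04 3.08187945e+00] [-0.1636605   0.00775046 -0.14376779]
```

```bash
python3 -m jog '[[1,0,0,0.0012,0],[1,0,0,0,0]]' 110
cat >> h.py <<'E'
def segs(n,z,box,lmin=.03):
    """LSD segments taken to lie at height z, inside world box (x0,x1,y0,y1)"""
    g=cv2.cvtColor(load(n)['frame'],cv2.COLOR_BGR2GRAY)
    L=cv2.createLineSegmentDetector().detect(cv2.GaussianBlur(g,(3,3),0))[0][:,0]
    for s in L:
        a,b=pix2w(n,s[:2],z)[:2],pix2w(n,s[2:],z)[:2]; m=(a+b)/2; l=np.linalg.norm(a-b)
        if l>lmin and box[0]<m[0]<box[1] and box[2]<m[1]<box[3]:
            t=np.arctan2(b[1]-a[1],b[0]-a[0])%np.pi
            print('mid',m.round(4),'len',l.round(3),'ang',round(t if t<2.4 else t-np.pi,3),'(-pi/2)',round(t-np.pi/2,3))
E
python3 - <<'E'
from h import *
snap('wrist')
print('z=.024');segs('wrist',.024,(.40,.60,.08,.23))
s=np.load('clamp.npz');np.savez('last_wrist.npz',**s);print('clamp');segs('wrist',.024,(.38,.60,.08,.23))
E
```

```text
t: 50.9
eef_pos: [0.4844, 0.1551, 0.0475]
ee_rot: [3.141, 0.0, 3.082]
wrist_force: [-0.4, -0.9, -9.3]
grip_width: 0.0123
finger_force: 107.9
z=.024
mid [0.5402 0.2296] len 0.056 ang 0.882 (-pi/2) -0.689
mid [0.5036 0.1434] len 0.032 ang -0.133 (-pi/2) 1.438
mid [0.5049 0.1651] len 0.032 ang 0.014 (-pi/2) -1.556
mid [0.4463 0.1585] len 0.076 ang 1.485 (-pi/2) -0.086
mid [0.4405 0.1581] len 0.071 ang 1.487 (-pi/2) -0.083
mid [0.4674 0.0973] len 0.037 ang 1.57 (-pi/2) -0.001
clamp
mid [0.511  0.2045] len 0.039 ang 1.516 (-pi/2) -0.055
mid [0.5414 0.2248] len 0.08 ang 0.732 (-pi/2) -0.839
mid [0.4483 0.1219] len 0.037 ang -0.207 (-pi/2) 1.363
mid [0.4805 0.1324] len 0.033 ang -0.273 (-pi/2) 1.297
mid [0.4845 0.1542] len 0.032 ang -0.134 (-pi/2) 1.437
mid [0.4255 0.1555] len 0.076 ang 1.355 (-pi/2) -0.216
mid [0.4201 0.1558] len 0.069 ang 1.359 (-pi/2) -0.212
mid [0.593  0.1881] len 0.032 ang 0.547 (-pi/2) -1.024
```

```bash
python3 -m jog '[[1,-0.003,0,0.001,-0.01],[1,-0.004,0,0.001,-0.01],[1,-0.005,0,0,0],[1,-0.005,0,0,0],[1,-0.005,0,0,0],[1,0,0,0,0]]' 110
python3 -m jog '[[1,-0.005,0,0,0],[1,-0.005,0,0,0],[1,-0.005,0,0,0],[1,-0.005,0,0,0],[1,0,0,0,0]]' 110
python3 - <<'E'
from h import *
snap('wrist');r=sensors.read_state();print(r['eef_pos'],r['ee_rot'],r['ft_torque'])
segs('wrist',.024,(.44,.60,.05,.26))
E
```

```text
t: 51.55
eef_pos: [0.5052, 0.1545, 0.0471]
ee_rot: [3.141, -0.003, 3.103]
wrist_force: [-16.3, 0.3, 16.1]
grip_width: 0.012
finger_force: 111.1
t: 52.05
eef_pos: [0.5254, 0.1538, 0.0471]
ee_rot: [3.141, -0.003, 3.103]
wrist_force: [-14.3, 1.3, 14.2]
grip_width: 0.0123
finger_force: 110.8
[0.52538056 0.15383434 0.04713367] [ 3.14123229e+00 -2.32876299e-03  3.10272176e+00] [ 0.10711359  2.33024289 -0.02811903]
mid [0.5802 0.2306] len 0.05 ang 0.903 (-pi/2) -0.667
mid [0.572  0.0763] len 0.043 ang 2.16 (-pi/2) 0.589
mid [0.5459 0.2216] len 0.05 ang -0.065 (-pi/2) 1.506
mid [0.5787 0.2508] len 0.032 ang 0.005 (-pi/2) -1.565
mid [0.5288 0.0825] len 0.035 ang -0.056 (-pi/2) 1.515
mid [0.4483 0.2508] len 0.062 ang 0.004 (-pi/2) -1.567
mid [0.5118 0.0995] len 0.03 ang 1.473 (-pi/2) -0.098
mid [0.5441 0.1426] len 0.031 ang -0.118 (-pi/2) 1.453
mid [0.5454 0.1642] len 0.032 ang 0.034 (-pi/2) -1.537
mid [0.4815 0.1566] len 0.069 ang 1.526 (-pi/2) -0.045
mid [0.4868 0.1557] len 0.076 ang 1.515 (-pi/2) -0.056
```

```bash
python3 -m jog '[[1,-0.005,-0.0008,-0.0004,0.008],[1,-0.005,-0.0008,0,0],[1,-0.005,-0.0003,0,0],[1,-0.003,0,0,0],[1,0,0,0,0]]' 110
python3 - <<'E'
from h import *
snap('wrist');r=sensors.read_state();print(r['eef_pos'],r['ee_rot'],r['ft_torque'])
for z in (0.,.024): print(z);segs('wrist',z,(.48,.60,.06,.24))
E
```

```text
t: 52.6
eef_pos: [0.5433, 0.1512, 0.0472]
ee_rot: [3.141, -0.003, 3.095]
wrist_force: [-12.7, 0.9, 10.3]
grip_width: 0.0122
finger_force: 110.3
[0.54326361 0.15117314 0.04720638] [ 3.14115628e+00 -2.38009342e-03  3.09477666e+00] [0.23395052 2.07703853 0.05983123]
0.0
mid [0.5707 0.2303] len 0.077 ang -0.065 (-pi/2) 1.505
mid [0.5299 0.2141] len 0.036 ang 1.485 (-pi/2) -0.085
mid [0.5413 0.0717] len 0.04 ang -0.061 (-pi/2) 1.51
mid [0.5839 0.069 ] len 0.037 ang -0.065 (-pi/2) 1.505
mid [0.5219 0.0901] len 0.032 ang 1.486 (-pi/2) -0.085
mid [0.5771 0.1375] len 0.036 ang -0.124 (-pi/2) 1.447
mid [0.5783 0.1622] len 0.036 ang 0.023 (-pi/2) -1.548
mid [0.5047 0.1537] len 0.08 ang 1.519 (-pi/2) -0.052
mid [0.5111 0.153 ] len 0.087 ang 1.51 (-pi/2) -0.061
0.024
mid [0.5998 0.2289] len 0.056 ang 0.897 (-pi/2) -0.674
mid [0.5568 0.2208] len 0.067 ang -0.065 (-pi/2) 1.505
mid [0.5862 0.078 ] len 0.038 ang 2.137 (-pi/2) 0.566
mid [0.5211 0.2067] len 0.032 ang 1.485 (-pi/2) -0.085
mid [0.5311 0.0823] len 0.035 ang -0.061 (-pi/2) 1.51
mid [0.5683 0.08  ] len 0.033 ang -0.065 (-pi/2) 1.505
mid [0.5624 0.1397] len 0.032 ang -0.124 (-pi/2) 1.447
mid [0.5634 0.1614] len 0.032 ang 0.023 (-pi/2) -1.548
mid [0.4991 0.1539] len 0.07 ang 1.519 (-pi/2) -0.052
mid [0.5047 0.1533] len 0.076 ang 1.51 (-pi/2) -0.061
```

```bash
python3 -m jog '[[-0.2,0,0,0,0],[-0.2,0,0,0,0],[-0.2,0,0,0,0],[-0.2,0,0,-0.03,0],[-0.2,0,0,-0.03,0],[-0.2,0,0,-0.03,0],[-0.2,0.026,0,0,0],[-0.2,0.026,0.001,0,0],[-0.2,0.026,0.001,0,0.018],[-0.2,0,0,0,0]]' 40
python3 - <<'E'
from h import *
snap('wrist');r=sensors.read_state();print(r['eef_pos'],r['ee_rot'])
segs('wrist',.024,(.44,.54,.1,.2)); print('post/jaw');segs('wrist',.044,(.54,.66,.1,.2),.02)
E
python3 -m jog '[[-0.2,0,0,0.04,0],[-0.2,0,0,0.04,0],[-0.2,0,0,0.03,0],[-0.2,0,0,0.018,0],[-0.2,0,0,0,0],[-0.2,0,0,0,0]]' 40
```

```text
t: 53.65
eef_pos: [0.4647, 0.1566, 0.1363]
ee_rot: [3.141, -0.0, 3.076]
wrist_force: [0.3, 1.3, 0.4]
grip_width: 0.051
finger_force: 0.0
[0.46630759 0.15638621 0.1365068 ] [3.14136687e+00 1.49331249e-03 3.07636571e+00]
mid [0.5281 0.1128] len 0.039 ang -0.051 (-pi/2) 1.52
mid [0.5043 0.1535] len 0.079 ang 1.52 (-pi/2) -0.051
mid [0.5339 0.1914] len 0.035 ang -0.042 (-pi/2) 1.528
mid [0.5363 0.1044] len 0.04 ang -0.11 (-pi/2) 1.46
mid [0.4906 0.1508] len 0.071 ang 1.503 (-pi/2) -0.068
mid [0.4685 0.1129] len 0.077 ang 1.575 (-pi/2) 0.005
mid [0.4749 0.1032] len 0.067 ang 1.585 (-pi/2) 0.014
post/jaw
mid [0.5857 0.1865] len 0.032 ang -0.124 (-pi/2) 1.447
mid [0.6309 0.1792] len 0.036 ang 1.524 (-pi/2) -0.047
mid [0.6264 0.1101] len 0.031 ang 1.524 (-pi/2) -0.046
mid [0.5612 0.1992] len 0.032 ang 0.183 (-pi/2) -1.388
mid [0.6152 0.1495] len 0.038 ang 1.513 (-pi/2) -0.058
mid [0.5738 0.1775] len 0.027 ang -0.119 (-pi/2) 1.451
mid [0.5957 0.1681] len 0.033 ang -0.047 (-pi/2) 1.523
mid [0.5814 0.133 ] len 0.026 ang -0.184 (-pi/2) 1.387
mid [0.5772 0.1494] len 0.024 ang 1.397 (-pi/2) -0.174
mid [0.5995 0.194 ] len 0.038 ang -0.297 (-pi/2) 1.274
t: 54.3
eef_pos: [0.4676, 0.1561, 0.0083]
ee_rot: [3.141, 0.001, 3.076]
wrist_force: [0.1, -0.5, 0.9]
grip_width: 0.0514
finger_force: 0.0
```

```bash
python3 -m jog '[[-0.2,-0.005,0,0,0],[-0.2,-0.005,0,0,0],[-0.2,-0.004,0,0,0],[-0.2,-0.004,0,0,0],[-0.2,-0.004,0,0,0],[-0.2,-0.004,0,0,0],[-0.2,0,0,0,0]]' 40
python3 -m jog '[[-0.2,-0.004,0,0,0],[-0.2,-0.004,0,0,0],[-0.2,-0.004,0,0,0],[-0.2,0,0,0,0]]' 40
python3 -m jog '[[-0.2,-0.004,0,0,0],[-0.2,-0.004,0,0,0],[-0.2,0,0,0,0]]' 40
```

```text
t: 55.0
eef_pos: [0.4927, 0.1545, 0.0078]
ee_rot: [-3.142, -0.0, 3.076]
wrist_force: [-0.5, -0.2, -0.2]
grip_width: 0.0516
finger_force: 0.0
t: 55.4
eef_pos: [0.502, 0.154, 0.0074]
ee_rot: [-3.141, -0.007, 3.076]
wrist_force: [-10.7, 0.9, 7.6]
grip_width: 0.0516
finger_force: 5.6
t: 55.7
eef_pos: [0.5101, 0.1535, 0.0073]
ee_rot: [-3.141, -0.006, 3.076]
wrist_force: [-11.0, 1.4, 6.1]
grip_width: 0.0515
finger_force: 5.3
```

```bash
for i in 1 2 3; do python3 -m jog '[[-0.2,-0.003,0,0,0],[-0.2,-0.003,0,0,0],[-0.2,0,0,0,0]]' 40 | grep -E "eef|wrist"; done
```

```text
eef_pos: [0.5158, 0.1531, 0.0073]
wrist_force: [-11.2, 1.8, 7.9]
eef_pos: [0.5218, 0.1527, 0.0074]
wrist_force: [-11.2, 1.4, 6.1]
eef_pos: [0.5278, 0.1523, 0.0074]
wrist_force: [-11.5, 0.4, 7.9]
```

```bash
for i in 1 2 3 4; do python3 -m jog '[[-0.2,-0.0015,0,0,0],[-0.2,-0.0015,0,0,0],[-0.2,0,0,0,0]]' 40 | grep -E "eef|wrist"; done
```

```text
eef_pos: [0.5304, 0.1522, 0.0073]
wrist_force: [-13.1, 0.3, 7.5]
eef_pos: [0.5334, 0.152, 0.0074]
wrist_force: [-14.0, 0.3, 8.4]
eef_pos: [0.5364, 0.1518, 0.0073]
wrist_force: [-13.8, 1.3, 8.2]
eef_pos: [0.5394, 0.1516, 0.0074]
wrist_force: [-13.8, 1.2, 8.3]
```

```bash
for i in 1 2 3 4; do python3 -m jog '[[-0.2,-0.0015,0,0,0],[-0.2,-0.0015,0,0,0],[-0.2,0,0,0,0]]' 40 | grep -E "eef|wrist"; done
```

```text
eef_pos: [0.5425, 0.1514, 0.0074]
wrist_force: [-14.5, 0.9, 8.3]
eef_pos: [0.5426, 0.1514, 0.0073]
wrist_force: [-28.4, 0.8, 19.3]
eef_pos: [0.5427, 0.1514, 0.0072]
wrist_force: [-44.0, -0.5, 33.2]
eef_pos: [0.5427, 0.1514, 0.0072]
wrist_force: [-59.2, -1.0, 44.1]
```

```bash
python3 -m jog '[[-0.2,0.006,0,0,0],[-0.2,0.01,0,0,0],[-0.2,0.02,0,0,0],[-0.2,0.03,0,-0.02,0],[-0.2,0,0,-0.04,0],[-0.2,0,0,-0.04,0],[-0.2,0,0,-0.03,0],[-0.2,0,0,0,0],[-0.2,0,0,0,0]]' 40
python3 - <<'E'
from h import *
s=snap('wrist');r=sensors.read_state();print(r['eef_pos'],r['ee_rot'])
segs('wrist',.024,(.50,.58,.1,.2)); print('top40');segs('wrist',.040,(.56,.70,.1,.2),.02)
# post: dark disc near predicted pixel (z=.07)
e=np.array([.631-.037,.1475+.0024]);c=w2pix('wrist',(*e,.07));print('post pred',c)
g=cv2.cvtColor(s['frame'],cv2.COLOR_BGR2GRAY);x,y=c.astype(int);sub=cv2.resize(g[y-35:y+35,x-35:x+35],None,fx=4,fy=4,interpolation=cv2.INTER_CUBIC)
C=cv2.HoughCircles(cv2.GaussianBlur(sub,(9,9),0),cv2.HOUGH_GRADIENT,1,40,param1=60,param2=18,minRadius=25,maxRadius=60)
if C is not None:
    for u,v,R in C[0][:4]:
        px=(x-35+u/4,y-35+v/4);print('circle',px,R/4,pix2w('wrist',px,.07),'pred R',.008*283.7/(r['eef_pos'][2]+.143-.07))
E
```

```text
t: 59.9
eef_pos: [0.4884, 0.1548, 0.1378]
ee_rot: [3.142, 0.001, 3.076]
wrist_force: [0.7, -0.3, -1.5]
grip_width: 0.0513
finger_force: 0.0
[0.48796566 0.15472289 0.1370007 ] [-3.14143408e+00 -1.32753222e-03  3.07572786e+00]
mid [0.5639 0.1486] len 0.043 ang 1.509 (-pi/2) -0.062
mid [0.5531 0.15  ] len 0.079 ang 1.504 (-pi/2) -0.067
mid [0.5156 0.1543] len 0.143 ang 1.505 (-pi/2) -0.066
mid [0.5745 0.1979] len 0.054 ang -0.006 (-pi/2) 1.564
mid [0.5674 0.1013] len 0.053 ang -0.118 (-pi/2) 1.453
mid [0.5354 0.1398] len 0.053 ang 1.529 (-pi/2) -0.042
mid [0.5427 0.1488] len 0.072 ang 1.505 (-pi/2) -0.066
top40
mid [0.5756 0.1865] len 0.057 ang -0.053 (-pi/2) 1.518
mid [0.6562 0.1083] len 0.037 ang 1.464 (-pi/2) -0.107
mid [0.6169 0.1222] len 0.031 ang -0.069 (-pi/2) 1.502
mid [0.6339 0.1838] len 0.045 ang -0.162 (-pi/2) 1.409
mid [0.577  0.1113] len 0.044 ang -0.099 (-pi/2) 1.472
mid [0.564  0.1955] len 0.051 ang -0.006 (-pi/2) 1.564
mid [0.6427 0.1888] len 0.025 ang -0.05 (-pi/2) 1.521
mid [0.6379 0.1024] len 0.027 ang -0.064 (-pi/2) 1.507
mid [0.6643 0.1388] len 0.024 ang 1.285 (-pi/2) -0.285
mid [0.5785 0.1744] len 0.022 ang -0.071 (-pi/2) 1.5
mid [0.6414 0.1975] len 0.028 ang 0.154 (-pi/2) -1.417
mid [0.6615 0.1647] len 0.039 ang 1.719 (-pi/2) 0.148
mid [0.6327 0.1657] len 0.028 ang -0.07 (-pi/2) 1.501
mid [0.6315 0.1082] len 0.02 ang -0.02 (-pi/2) 1.551
mid [0.6303 0.1282] len 0.032 ang -0.071 (-pi/2) 1.5
mid [0.6096 0.1929] len 0.028 ang -0.225 (-pi/2) 1.346
mid [0.6009 0.1023] len 0.024 ang 0.118 (-pi/2) -1.453
mid [0.6209 0.1544] len 0.02 ang 2.291 (-pi/2) 0.72
mid [0.6459 0.1465] len 0.032 ang 1.501 (-pi/2) -0.07
post pred [257.10696472 309.53939702]
```

```bash
python3 -m jog '[[-0.2,0.045,0,-0.04,0],[-0.2,0.045,0,-0.04,0],[-0.2,0,0,0,0],[-0.2,0,0,0,0]]' 40
python3 - <<'E'
from h import *
s=snap('wrist');r=sensors.read_state();print(r['eef_pos'])
e=np.array([.631-.037,.1475]);c=w2pix('wrist',(*e,.07));print('post pred',c)
x,y=c.astype(int);sub=s['frame'][y-28:y+28,x-28:x+28]
g=cv2.resize(cv2.cvtColor(sub,cv2.COLOR_BGR2GRAY),None,fx=6,fy=6,interpolation=cv2.INTER_CUBIC)
C=cv2.HoughCircles(cv2.GaussianBlur(g,(9,9),0),cv2.HOUGH_GRADIENT,1,30,param1=50,param2=10,minRadius=30,maxRadius=70)
for u,v,R in ([] if C is None else C[0][:5]):
    px=(x-28+(u+.5)/6-.5,y-28+(v+.5)/6-.5);print('circle',np.round(px,1),R/6,pix2w('wrist',px,.07).round(4))
print(cv2.resize(g,(40,40),interpolation=cv2.INTER_AREA).__floordiv__(26).astype(int).astype(str).tolist().__len__())
print('\n'.join(''.join(str(v) for v in row) for row in (cv2.resize(g,(56,56),interpolation=cv2.INTER_AREA)//26)))
segs('wrist',.024,(.52,.58,.1,.2),.05)
E
```

```text
t: 60.35
eef_pos: [0.4136, 0.1597, 0.2037]
ee_rot: [-3.141, -0.0, 3.076]
wrist_force: [0.8, -0.4, -0.2]
grip_width: 0.0511
finger_force: 0.0
[0.41383394 0.15955512 0.20303917]
post pred [254.67031367 320.17524822]
40
45554555433222222222222222222222222222222222222234555555
45544444433222222222222222222222222222222222222234554444
45543344432222222222222222222222222222222222222234554334
45543344432222222222222222222222222222222222222234554334
45544445432222222222222222222222222222222222222234554444
45555555543222222222222222222222222222222222222234555555
34555555543333333333333322222222233333333333333334555555
34454454443344443443333332221122233344444444443334444445
33333333333444444444333322222222223344444444444433333333
23333333333444444444333322222222223344444444444433333333
23333333333444444443333222222222222344444444444433333333
23333333333444444443333222222222223344444444444433333333
23333333333444444444333222222222223344444444444433233333
23333333333344344433333322222222223334443444444332233333
23333333333333333333332222222222223333333333333322233333
3333333333332222222222222222
[... 1718 characters left out ...]
33333333332222222222
11111111122222222333333333333333333333333322222222111111
11111111111112222222233333333333333333222222221111111111
11011110111111111122222222333333332222222211111111111110
11111111101111111111112222222222222222111111111111101101
11111011001111111111111111222222111111111101011111101111
11111111011011110011111111111111111111110111111111011111
10110011111011110000110111111111111111111111111110101111
00111011111010001000110011111100111000101111011111111110
00011110111010111101000001100010101000111100001000100010
00000100011000010001101100100000010000000110000000110100
mid [0.5527 0.1497] len 0.076 ang 1.504 (-pi/2) -0.067
mid [0.5335 0.1486] len 0.073 ang 1.506 (-pi/2) -0.065
```

Run:
```python
from h import *
# print strip around post column beside it (cols +14 : jaw/frame) and post column, rows 270..330
f=cv2.cvtColor(load('wrist')['frame'],cv2.COLOR_BGR2GRAY)
for v in range(276,325,1): print(v,f[v,238:245].mean().round(),f[v,252:257].mean().round(),pix2w('wrist',(241,v),.04)[0].round(4),pix2w('wrist',(254,v),.07)[0].round(4))
```

```text
276 198.0 186.0 0.551 0.5303
277 172.0 131.0 0.5525 0.5317
278 158.0 93.0 0.554 0.5331
279 156.0 82.0 0.5555 0.5344
280 155.0 81.0 0.557 0.5358
281 154.0 81.0 0.5585 0.5372
282 147.0 79.0 0.56 0.5385
283 126.0 73.0 0.5616 0.5399
284 95.0 65.0 0.5631 0.5413
285 71.0 62.0 0.5646 0.5427
286 63.0 61.0 0.5662 0.5441
287 61.0 61.0 0.5677 0.5455
288 61.0 62.0 0.5693 0.5469
289 62.0 61.0 0.5708 0.5483
290 60.0 60.0 0.5724 0.5497
291 60.0 61.0 0.5739 0.5511
292 60.0 62.0 0.5755 0.5525
293 61.0 61.0 0.5771 0.5539
294 60.0 61.0 0.5786 0.5553
295 61.0 62.0 0.5802 0.5567
296 63.0 61.0 0.5818 0.5582
297 71.0 59.0 0.5834 0.5596
298 89.0 57.0 0.585 0.561
299 104.0 53.0 0.5866 0.5625
300 110.0 54.0 0.5882 0.5639
301 111.0 62.0 0.5898 0.5654
302 110.0 67.0 0.5914 0.5668
303 110.0 63.0 0.593 0.5683
304 109.0 61.0 0.5946 0.5697
305 104.0 66.0 0.5962 0.5712
306 88.0 65.0 0.5979 0.5727
307 68.0 63.0 0.5995 0.5741
308 62.0 72.0 0.6011 0.5756
309 68.0 72.0 0.6028 0.5771
310 73.0 61.0 0.6044 0.5786
311 71.0 50.0 0.6061 0.5801
312 68.0 49.0 0.6077 0.5816
313 65.0 51.0 0.6094 0.5831
314 65.0 59.0 0.611 0.5846
315 69.0 71.0 0.6127 0.5861
316 75.0 80.0 0.6144 0.5876
317 78.0 83.0 0.6161 0.5891
318 79.0 80.0 0.6177 0.5906
319 79.0 78.0 0.6194 0.5922
320 80.0 79.0 0.6211 0.5937
321 79.0 80.0 0.6228 0.5952
322 80.0 86.0 0.6245 0.5967
323 81.0 97.0 0.6262 0.5983
324 82.0 109.0 0.6279 0.5998
```

Run:
```python
from h import *
l=dict(load('wrist'));r=sensors.read_state()
def prof(im,sc,org,us,rng):  # mean BGR along v for columns us in crop
    for v in rng: print(v, im[v,us[0]:us[1]].mean(0).round().astype(int), end=' | ')
    print()
im=cv2.imread('pics/w9.png')
prof(im,0,0,(292,312),range(160,290,3))
f=l['frame'];prof(f,0,0,(238,245),range(270,318))
Z=Rotation.from_euler('z',2.938-r['ee_rot'][2]).as_matrix()
eye=np.array([.4606,.1484,.1457])+Z@(l['eye']-r['eef_pos']);R=Z@l['R']
np.savez('last_w9.npz',K=l['K'],eye=eye,R=R,frame=f)
c=lambda u,v:(100+(u+.5)/2.188-.5,60+(v+.5)/2.188-.5)
for v in (168,171,174,177,180): print(v,pix2w('w9',c(302,v),.024).round(4))
for v in (258,261,264,267,270): print(v,pix2w('w9',c(302,v),.04).round(4))
```

```text
160 [105 150 174] | 163 [103 147 171] | 166 [ 98 135 154] | 169 [ 91 108 118] | 172 [91 97 98] | 175 [109 115 116] | 178 [137 144 145] | 181 [155 163 164] | 184 [167 174 175] | 187 [196 199 198] | 190 [222 221 220] | 193 [228 227 225] | 196 [215 215 214] | 199 [182 189 189] | 202 [156 164 165] | 205 [150 158 158] | 208 [135 142 143] | 211 [ 96 101 102] | 214 [64 67 67] | 217 [58 60 60] | 220 [58 60 60] | 223 [68 70 70] | 226 [103 106 106] | 229 [135 139 139] | 232 [144 149 149] | 235 [147 153 152] | 238 [147 153 153] | 241 [148 153 153] | 244 [148 154 153] | 247 [149 154 154] | 250 [148 154 154] | 253 [146 151 152] | 256 [132 138 138] | 259 [104 110 111] | 262 [ 98 106 109] | 265 [ 94 107 115] | 268 [ 60  90 112] | 271 [ 44  88 115] | 274 [48 71 88] | 277 [69 69 71] | 280 [95 94 93] | 283 [106 104 104] | 286 [107 106 106] | 289 [108 107 107] | 
270 [182 190 190] | 271 [212 216 215] | 272 [220 222 221] | 273 [219 221 219] | 274 [216 219 218] | 275 [210 215 215] | 276 [190 199 199] | 277 [164 173 173] | 278 [151 159 160] | 279 [148 157 157] | 280 [148 156 157] | 281 [147 155 156] | 282
[... 206 characters left out ...]
 294 [59 61 60] | 295 [59 61 61] | 296 [61 63 63] | 297 [69 72 71] | 298 [86 89 89] | 299 [101 105 105] | 300 [107 111 111] | 301 [107 111 111] | 302 [107 111 111] | 303 [107 110 111] | 304 [106 110 110] | 305 [101 104 105] | 306 [85 88 88] | 307 [66 68 68] | 308 [62 63 62] | 309 [68 68 68] | 310 [73 73 72] | 311 [71 71 71] | 312 [68 68 67] | 313 [65 65 64] | 314 [62 65 67] | 315 [61 68 74] | 316 [59 73 83] | 317 [59 77 88] | 
168 [0.4142 0.1419 0.024 ]
171 [0.4154 0.1417 0.024 ]
174 [0.4166 0.1414 0.024 ]
177 [0.4179 0.1411 0.024 ]
180 [0.4191 0.1408 0.024 ]
258 [0.4485 0.1351 0.04  ]
261 [0.4498 0.1348 0.04  ]
264 [0.451  0.1345 0.04  ]
267 [0.4523 0.1342 0.04  ]
270 [0.4536 0.1339 0.04  ]
```

```bash
python3 -c "
from cell import job
print(job.finish_job())"
```

```text
the job is handed in; nothing more can be done
None
```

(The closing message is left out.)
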